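# Line up the office stamps by height on the stamp rail

### The arm

A 6-joint arm with a two-finger parallel gripper is mounted at the origin on the work surface. World frame = base frame: x ahead of the robot, y to its left, z up, the work surface at z = 0. Lengths are in m, angles in rad, forces in N, time in s.
With the tool pointing down it reaches from about 0.4 to 0.925 m from the base axis. Payload 3.4 kg.
Tool frame: the origin (TCP) lies at the very end of the fingers, on their centre line; the grasp point (between the pads) lies 19 mm behind it; x points along the fingers, y is the direction in which the jaws open and shut, and the axes are right-handed (so a half turn about x gives the same grasp; the last joint's range is limited). The gripper opens to 85 mm and grips with 20 to 120 N. Pads are 22 mm wide; open, the fingers measure 114 mm over their backs; the gripper's body (76 mm by 85 mm) begins 54 mm behind the grasp point. The pads swing forward as they close: fully open they stand 13 mm farther back than shut.
Start: joints at [-1.321, 0.307, 1.506, -0, 1.328, -0.073], TCP at [0.182, -0.545, 0.231] pointing down, gripper open.
Joint ranges: [-3.12, 3.12], [-1.05, 2.28], [0.14, 2.33], [-1.42, 4.57], [0.1, 2.73], [-2.68, 2.68]. Speed limits (rad/s): [2.57, 2.57, 3.14, 3.14, 3.14, 3.14].

### API

Orientations are given as a rotation vector (axis times angle).
In Python, from cell import arm gives the robot as it stands.
- The arm moves only by the tool arm_command, never from a script. Its arguments are lists of equal length, an entry for each row: "fingers": the closure, from 0 (fully open) to 1 (shut); "translation": the shift along the tool's x, y, z in mm, a list of three; "roll": the turn about the tool's x in rad. A call has 1 to 5 rows; each row shifts and turns the pose as measured when the row begins, along the tool's axes as they then stand; what a row does not reach is not made up. A row lasts 1/8 s, in which the tool goes at most 62.5 mm and 10.7 degrees, less where a joint would pass 70% of its speed; a pose out of reach is approached as far as the arm can. A call with a gripper value outside its range is refused whole. The fingers move at their own pace and stop on an object; "grip_force" is the grip in N (left out, the last holds). Time passes only in rows, so rows that do not move let the fingers close. It gives the time, the measured TCP pose, the force and the opening at its end, in the units of the state.
- arm.state(): the state, without advancing time (a new reading comes with each control period).
- arm.read_camera(name): name is "scene" or "top" or "wrist"; returns a dict with "frame" (400x640x3 uint8, red, green, blue), "fovy" (degrees; the focal length in pixels is half the picture's height over the tangent of half this angle, whatever the lens; pixels are square), "cx", "cy" (the principal point, pixels), "world_to_cam" (4x4, takes a point from world to camera coordinates); the wrist camera has in their place "hand_eye" (4x4, takes a point from camera to tool coordinates, whose origin is the TCP and whose axes are the tool frame's). Camera axes: x right, y down, z forward; pixel columns grow to the right and rows downward; lengths in m; the calibration is good to about 2 mm. The wrist camera is an equidistant fisheye: a pixel r from the principal point sees the ray r / f radians off the axis. A picture is of the moment at which its call begins: read the wrist's pose just before it. There is no depth.
- arm.sign_off(): hands the job in, once; it reports no verdict.
The state is a dict: "t": time; "joints": joint angles; "joint_velocities": joint speeds; "joint_efforts": joint torques, N m; "tool_pos": TCP position; "tool_rot": TCP orientation; "wrist_force": force on the tool from outside, world axes, zero at the start; "ft_torque": the same for the moment, N m; "gripper_width": opening from 0.0 (shut) to 1.0 (fully open).
Only numpy, scipy, OpenCV 4.12 (cv2) and the standard library are available. Lean on these libraries where they do the work, as an engineer would, in place of code of your own. Each camera call takes 0.05 s, during which the arm holds its last target.

### The job

Tidy the counter's four hand stamps onto the stamp rail: one upright in the middle of each black disc, in order of height, the tallest next to the yellow end block and each next one shorter. Leave the white mug standing where it is.

Things in the scene. Friction and masses are not known exactly. Their poses are not given: they have to be found in the camera images.
- stamp_green: round hand stamp, loose, upright at the start: black round foot 58 mm across and 12 mm thick, a steel collar 28 mm across up to 16 mm, then a straight upright green handle 25 mm across with a tapered top; 105 mm tall overall, straight part of the handle from 16 to 99 mm above its underside; about 150 g. Origin: centre of the underside, z up along the handle. Round, so its yaw does not matter.
- stamp_wood: round hand stamp, loose, upright at the start: black round foot 50 mm across and 12 mm thick, a steel collar 28 mm across up to 16 mm, then a straight upright light wood handle 25 mm across with a tapered top; 90 mm tall overall, straight part of the handle from 16 to 84 mm above its underside; about 110 g. Origin: centre of the underside, z up along the handle. Round, so its yaw does not matter.
- stamp_blue: round hand stamp, loose, upright at the start: black round foot 42 mm across and 12 mm thick, a steel collar 28 mm across up to 16 mm, then a straight upright blue handle 25 mm across with a tapered top; 75 mm tall overall, straight part of the handle from 16 to 69 mm above its underside; about 80 g. Origin: centre of the underside, z up along the handle. Round, so its yaw does not matter.
- stamp_red: round hand stamp, loose, upright at the start: black round foot 34 mm across and 12 mm thick, a steel collar 28 mm across up to 16 mm, then a straight upright red handle 25 mm across with a tapered top; 60 mm tall overall, straight part of the handle from 16 to 54 mm above its underside; about 60 g. Origin: centre of the underside, z up along the handle. Round, so its yaw does not matter.
- place_1: fixed flat black rubber disc, 64 mm across, 2 mm thick, one of four in a row at 75 mm on the rail; first from the robot's left. Origin: centre of its underside, 8 mm above the table; a stamp's foot rests 2 mm above the origin. y runs along the row to the robot's left, x across it, outward. White rail: 90 x 420 mm, 8 mm high; metal lip 18 mm high along its far edge, 39 mm from the row's middle.
- place_2: fixed flat black rubber disc, 64 mm across, 2 mm thick, one of four in a row at 75 mm on the rail; second from the robot's left. Origin: centre of its underside, 8 mm above the table; a stamp's foot rests 2 mm above the origin. y runs along the row to the robot's left, x across it, outward. White rail: 90 x 420 mm, 8 mm high; metal lip 18 mm high along its far edge, 39 mm from the row's middle.
- place_3: fixed flat black rubber disc, 64 mm across, 2 mm thick, one of four in a row at 75 mm on the rail; third from the robot's left. Origin: centre of its underside, 8 mm above the table; a stamp's foot rests 2 mm above the origin. y runs along the row to the robot's left, x across it, outward. White rail: 90 x 420 mm, 8 mm high; metal lip 18 mm high along its far edge, 39 mm from the row's middle.
- place_4: fixed flat black rubber disc, 64 mm across, 2 mm thick, one of four in a row at 75 mm on the rail; fourth from the robot's left. Origin: centre of its underside, 8 mm above the table; a stamp's foot rests 2 mm above the origin. y runs along the row to the robot's left, x across it, outward. White rail: 90 x 420 mm, 8 mm high; metal lip 18 mm high along its far edge, 39 mm from the row's middle.
- tall_end: yellow block, 70 x 24 mm and 26 mm high, fixed on one end of the rail (left or right), 67.5 mm beyond the outermost disc's centre; it marks the end where the tallest stamp stands. A like grey block is on the other end. Origin: underside, in line with the row, 8 mm above the table; axes like those of the places.
- mug: white mug, loose, 72 mm across, 85 mm high, handle on its +y side, about 300 g, standing among the stamps; not to be moved. Origin: centre of the underside.
Not all that is in view belongs to the job. What is shaped like the stamp_wood but orange or turquoise is not meant.

How it is judged:
By the outcome, as a careful person would: the job done as asked, in the order asked, and still so for the second after the job is handed in, with the robot touching nothing.
It also fails if it takes over 96 s, if anything falls off the work surface, if the arm or the gripper's body presses on something with over 40 N, if the wrist force passes 120 N, or if a joint passes its speed limit or range.

## Working session

There is one attempt and no reset: what is moved stays moved. The work goes in short steps, Python scripts to look and compute and a tool call to move; the robot and the scene stay as the last step left them, time stands still between calls to the robot, and variables do not carry over. Pictures are saved under pics/ and viewed, and the job is handed in when it is done.

Besides the shell and the picture viewer there is one more tool, called after "Emit:" by a JSON object that holds its "fn" and its "kwargs". arm_command: Moves the arm, as the interface text tells. Its arguments: {"type":"object","properties":{"fingers":{"type":"array","items":{"type":"number"}},"translation":{"type":"array","items":{"type":"array","items":{"type":"number"}}},"roll":{"type":"array","items":{"type":"number"}},"grip_force":{"type":"number"}},"required":["fingers","translation","roll"]}

```bash
ls; mkdir -p pics
python3 - <<'E'
from cell import arm
import cv2,numpy as np
for n in ["scene","top","wrist"]:
    s=arm.state()
    c=arm.read_camera(n)
    cv2.imwrite(f"pics/{n}0.png",c["frame"][:,:,::-1])
    np.savez(f"{n}0.npz",**{k:v for k,v in c.items()},pos=s["tool_pos"],rot=s["tool_rot"])
    print(n,{k:np.round(v,3).tolist() for k,v in c.items() if k!="frame"})
print(s)
E
```

```text
pics
scene {'fovy': 45.607, 'cx': 318.434, 'cy': 200.506, 'world_to_cam': [[-0.564, 0.826, 0.01, 0.265], [0.704, 0.488, -0.516, -0.343], [-0.431, -0.284, -0.856, 1.303], [0.0, 0.0, 0.0, 1.0]]}
top {'fovy': 44.587, 'cx': 314.637, 'cy': 201.481, 'world_to_cam': [[0.069, -0.998, 0.007, -0.019], [-0.972, -0.069, -0.224, 0.526], [0.224, 0.008, -0.975, 1.003], [0.0, 0.0, 0.0, 1.0]]}
wrist {'fovy': 65.706, 'cx': 321.139, 'cy': 202.725, 'hand_eye': [[0.002, -0.316, 0.949, -0.142], [1.0, 0.001, -0.001, 0.0], [-0.001, 0.949, 0.316, -0.082], [0.0, 0.0, 0.0, 1.0]]}
{'t': 0.1, 'joints': array([-1.32150502e+00,  3.07490075e-01,  1.50758899e+00,  6.93867954e-06,
        1.32840888e+00, -7.34745876e-02]), 'joint_velocities': array([-0.00141892, -0.00040701, -0.00364122, -0.00081065,  0.00110169,
        0.0017583 ]), 'joint_efforts': array([ 9.13783297e-04, -4.58531177e+01, -2.52608585e+01,  4.05520044e-07,
        5.54746046e-03,  2.24403527e-05]), 'tool_pos': array([ 0.18221542, -0.54467287,  0.23046037]), 'tool_rot': array([ 2.04751432,  0.33531701, -2.04784562]), 'wrist_force': array([-0.50487973, -0.39296417,  0.13987857]), 'ft_torque': array([-0.00808801, -0.01160429,  0.00451286]), 'gripper_width': 1.0001809407565945}
```

View pics/scene0.png

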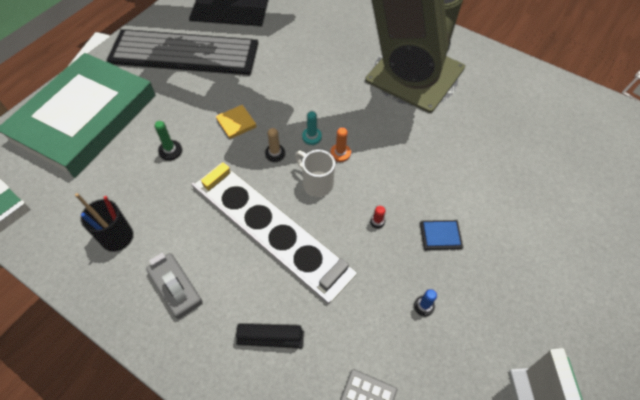

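View pics/top0.png

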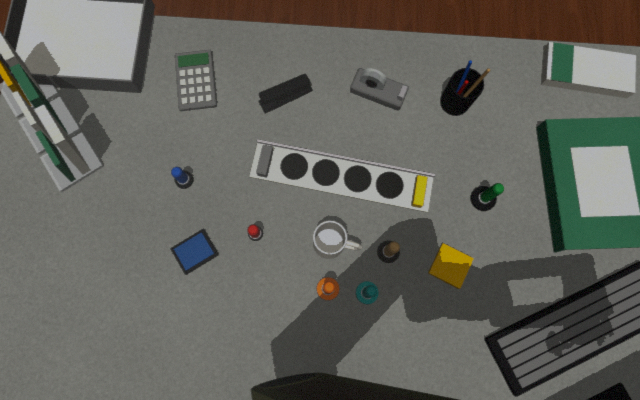

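View pics/wrist0.png

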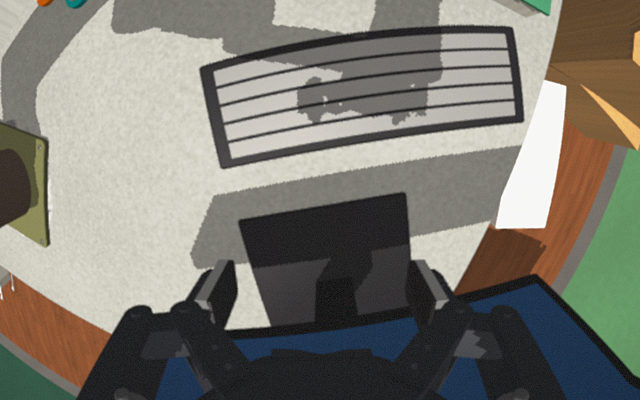

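The top view (right = −y) shows:
- Yellow block at (420,190), so the tall end is on the robot's right.
- Discs at (294,166), (326,172), (358,178) and (390,185).
- Green stamp at (485,197), wood at (388,250), blue at (182,178), red at (255,231), mug at (330,238).
- Decoys shaped like stamp_wood: orange (327,289) and turquoise (367,292).

The light-brown one at (388,250) fits stamp_wood. I'll check it in a crop and measure everything.

```bash
cat > h.py <<'E'
import cv2,numpy as np
from scipy.spatial.transform import Rotation as R
def load(n): return np.load(n+".npz")
def f(c): return 200/np.tan(np.radians(float(c["fovy"]))/2)
def cast(c,u,v,z):
    W=c["world_to_cam"]; d=W[:3,:3].T@np.array([(u-c["cx"])/f(c),(v-c["cy"])/f(c),1]); o=-W[:3,:3].T@W[:3,3]
    return (o+d*(z-o[2])/d[2])
def proj(c,p):
    q=c["world_to_cam"]@np.r_[p,1]; return np.array([c["cx"]+f(c)*q[0]/q[2],c["cy"]+f(c)*q[1]/q[2]])
def wcast(c,u,v,z,pos=None,rot=None):
    pos=c["pos"] if pos is None else pos; rot=c["rot"] if rot is None else rot
    du,dv=u-c["cx"],v-c["cy"]; r=np.hypot(du,dv); th=r/f(c); k=np.sin(th)/max(r,1e-9)
    d=np.array([du*k,dv*k,np.cos(th)]); H=c["hand_eye"]; T=R.from_rotvec(rot).as_matrix()
    o=T@H[:3,3]+pos; d=T@H[:3,:3]@d
    return o+d*(z-o[2])/d[2]
def blobs(img,lo,hi,amin=15):
    hsv=cv2.cvtColor(img,cv2.COLOR_RGB2HSV); m=cv2.inRange(hsv,np.array(lo),np.array(hi))
    n,l,s,ce=cv2.connectedComponentsWithStats(m)
    return [(s[i].tolist(),ce[i].round(1).tolist()) for i in range(1,n) if s[i][4]>=amin]
COL={"green":([45,100,40],[80,255,255]),"blue":([108,150,60],[125,255,255]),"red":([0,160,100],[6,255,255]),
"wood":([9,60,60],[20,190,255]),"yellow":([22,120,100],[32,255,255])}
E
python3 - <<'E'
from h import *
t=load("top0"); s=load("scene0")
for n,c in (("top",t),("scene",s)):
    for k,(lo,hi) in COL.items():
        print(n,k,[b for b in blobs(c["frame"],lo,hi) if b[0][4]<2500])
T=R.from_rotvec(t["rot"]).as_matrix(); print(T.round(3))
a=cv2.resize(t["frame"][210:310,290:420],None,fx=5,fy=5,interpolation=cv2.INTER_CUBIC)
cv2.imwrite("pics/crop_wood.png",a[:,:,::-1])
# discs
g=cv2.cvtColor(t["frame"],cv2.COLOR_RGB2GRAY); m=(g<60).astype(np.uint8)
n,l,st,ce=cv2.connectedComponentsWithStats(m)
for i in range(1,n):
    if 100<st[i][4]<2000: print(st[i],ce[i].round(1),cast(t,*ce[i],.01).round(4))
g=cv2.cvtColor(s["frame"],cv2.COLOR_RGB2GRAY); m=(g<60).astype(np.uint8)
n,l,st,ce=cv2.connectedComponentsWithStats(m)
for i in range(1,n):
    if 100<st[i][4]<2000: print("S",st[i],ce[i].round(1),cast(s,*ce[i],.01).round(4))
E
```

```text
top green [([552, 43, 21, 39, 707], [562.0, 62.1]), ([179, 53, 29, 13, 277], [193.2, 59.4]), ([9, 64, 33, 42, 417], [24.8, 82.5]), ([37, 131, 23, 34, 206], [48.2, 147.8]), ([481, 183, 23, 19, 197], [493.2, 192.2])]
top blue [([458, 61, 14, 27, 64], [465.2, 73.0]), ([172, 167, 11, 10, 75], [176.3, 171.8]), ([175, 233, 38, 36, 649], [193.8, 250.9])]
top red [([248, 225, 10, 10, 80], [252.7, 229.6])]
top wood [([0, 0, 11, 35, 237], [3.6, 13.4]), ([464, 68, 26, 29, 101], [477.7, 81.1]), ([388, 242, 12, 11, 99], [393.8, 246.9]), ([316, 277, 24, 24, 113], [328.1, 288.2]), ([321, 283, 15, 15, 63], [326.0, 291.1])]
top yellow [([0, 63, 13, 23, 126], [4.9, 75.5]), ([413, 175, 14, 32, 314], [419.7, 190.4]), ([430, 243, 44, 45, 1071], [451.6, 264.5])]
scene green [([155, 122, 18, 28, 229], [163.6, 135.3])]
scene blue [([82, 213, 19, 16, 93], [90.3, 220.7]), ([425, 223, 34, 22, 606], [440.8, 233.3]), ([421, 290, 15, 18, 157], [427.9, 298.6])]
scene red [([375, 207, 10, 9, 70], [379.5, 210.9])]
scene wood [([627, 79, 13, 21, 123], [634.0, 89.3]), ([223, 104, 34, 26, 179], [241.7, 114.6]), ([216, 
[... 1809 characters left out ...]
3  45  23 110] [394.4  94.4] [ 0.1039 -0.008   0.01  ]
S [  67   85   87   91 1355] [109.4 131.8] [ 0.6175 -0.5259  0.01  ]
S [158 129  23  31 360] [167.7 146.4] [ 0.5686 -0.3762  0.01  ]
S [265 146  20  16 150] [274.9 155.1] [ 0.4411 -0.1467  0.01  ]
S [223 188  24  20 392] [234.6 197.5] [ 0.5888 -0.1498  0.01  ]
S [  82  199   51   53 1622] [107.8 225.8] [ 0.803  -0.3313  0.01  ]
S [246 206  25  22 423] [257.8 216.8] [ 0.5985 -0.0755  0.01  ]
S [421 223  40  27 139] [435.5 242.6] [0.4304 0.2799 0.01  ]
S [270 226  25  23 461] [282.1 237.1] [ 0.6083 -0.001   0.01  ]
S [295 247  26  24 502] [307.5 258.4] [0.6181 0.0733 0.01  ]
S [ 237  324   66   24 1376] [269.6 335.5] [0.793  0.1063 0.01  ]
```

View pics/crop_wood.png

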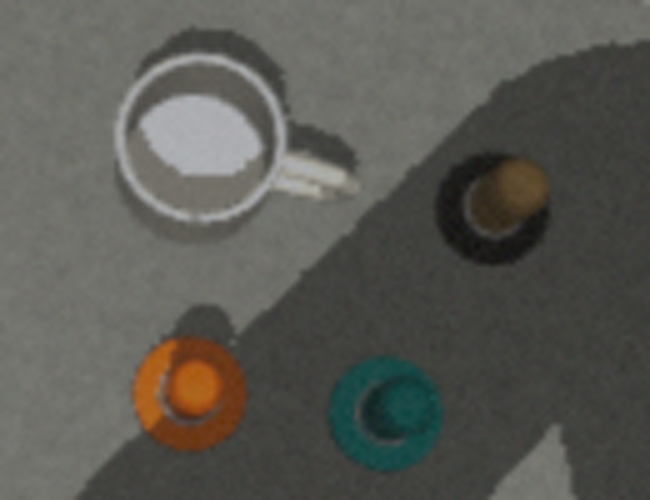

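The crop shows a brown handle on a black foot at (388,250), which is stamp_wood. The orange and turquoise ones have coloured feet, so they are the decoys. Both views put the discs within 1 mm of each other, 75 mm apart. Next I'll locate the stamps.

Run:
```python
from h import *
t=load("top0"); s=load("scene0")
P={"green":((493.2,192.2),(163.6,135.3),.105,.058),"wood":((393.8,246.9),(273.2,140.5),.09,.05),"blue":((176.3,171.8),(427.9,298.6),.075,.042),"red":((252.7,229.6),(379.5,210.9),.06,.034)}
for k,(a,b,h,d) in P.items():
    # least squares of two rays
    A=[];B=[]
    for c,(u,v) in ((t,a),(s,b)):
        p=cast(c,u,v,0);q=cast(c,u,v,.1);dd=(q-p)/np.linalg.norm(q-p);M=np.eye(3)-np.outer(dd,dd);A.append(M);B.append(M@p)
    x=np.linalg.solve(sum(A),sum(B)); zm=(.016+h)/2
    print(k,"tri",x.round(4),"top@mid",cast(t,*a,zm).round(4)[:2],"scene@mid",cast(s,*b,zm).round(4)[:2])
    # foot from black mask in top, fit circle to lower-edge of contour: project to z=.012
    hsv=cv2.cvtColor(t["frame"],cv2.COLOR_RGB2GRAY); m=(hsv<60).astype(np.uint8)
    p0=proj(t,np.r_[cast(t,*a,zm)[:2],.012]).astype(int)
    w=22; sub=m[p0[1]-w:p0[1]+w,p0[0]-w:p0[0]+w]
    n,l,st,ce=cv2.connectedComponentsWithStats(sub); 
    i=1+np.argmax(st[1:,4]); cnt=max(cv2.findContours((l==i).astype(np.uint8),cv2.RETR_EXTERNAL,cv2.CHAIN_APPROX_NONE)[0],key=len)
    (cx,cy),r=cv2.minEnclosingCircle(cnt); c=(cx+p0[0]-w,cy+p0[1]-w)
    print("  foot circ",np.round(c,1),round(r,1),cast(t,*c,.008).round(4)[:2],"exp r",d/2*f(t)/ .88)
q=load("top0");hsv=cv2.cvtColor(t["frame"],cv2.COLOR_RGB2HSV)
print("mug",cast(t,330,239,.085).round(3),"yellow",cast(t,419.7,190.4,.034).round(3))
```

```text
green tri [ 0.5726 -0.3688  0.0626] top@mid [ 0.5741 -0.371 ] scene@mid [ 0.5713 -0.3688]
  foot circ [485.4 194.6] 16.4 [ 0.5816 -0.3723] exp r 16.07553665238366
wood tri [ 0.4372 -0.1547  0.0577] top@mid [ 0.4395 -0.1585] scene@mid [ 0.4333 -0.1539]
  foot circ [388.2 250.8] 12.3 [ 0.4363 -0.1534] exp r 13.858221252054882
blue tri [0.5723 0.326  0.0581] top@mid [0.5753 0.3313] scene@mid [0.5675 0.3248]
  foot circ [182.8 177.8] 10.5 [0.5723 0.326 ] exp r 11.6409058517261
red tri [0.4556 0.1478 0.053 ] top@mid [0.4582 0.1494] scene@mid [0.447  0.1452]
  foot circ [255.5 232. ] 8.1 [0.458  0.1465] exp r 9.423590451397319
mug [ 0.442 -0.02   0.085] yellow [ 0.574 -0.216  0.034]
```

```bash
cat >> h.py <<'E'
def yaw(T): return np.arctan2(T[1,1],T[0,1])
def plan(target,yawdeg=None,step=60,maxrows=40):
    from cell import arm
    s=arm.state(); p=np.array(s["tool_pos"]);T=R.from_rotvec(s["tool_rot"]).as_matrix()
    print("pos",p.round(4),"yaw",np.degrees(yaw(T)).round(1),"tilt",T[:,0].round(3),"w",round(s["gripper_width"],3),"t",s["t"],"F",np.round(s["wrist_force"],1))
    target=np.array(target); d=target-p
    dy=0 if yawdeg is None else -(np.radians(yawdeg)-yaw(T))
    n=max(int(np.ceil(np.linalg.norm(d)*1000/step)),int(np.ceil(abs(dy)/.18)),1)
    rows=[]; 
    for i in range(n):
        loc=T.T@(d/n)*1000; rows.append(loc.round().astype(int).tolist())
        T=T@R.from_rotvec([dy/n,0,0]).as_matrix()
    print("roll/row",round(dy/n,3)); print(rows)
E
python3 - <<'E'
from h import *
plan([.5745,-.370,.231],-7.4)
E
```

```text
pos [ 0.1823 -0.5448  0.2306] yaw -71.5 tilt [-0.     0.001 -1.   ] w 0.999 t 0.15 F [-0.8 -0.  -0.1]
roll/row -0.14
[[0, -5, -53], [0, 2, -54], [0, 10, -53], [0, 17, -51], [0, 24, -48], [0, 30, -44], [0, 36, -40], [0, 41, -34]]
```

Emit:
{"fn": "arm_command", "kwargs": {"fingers": [0,0,0,0,0], "translation": [[0,-5,-53],[0,2,-54],[0,10,-53],[0,17,-51],[0,24,-48]], "roll": [-0.14,-0.14,-0.14,-0.14,-0.14], "grip_force": 40}}

```text
t: 0.78
tool_pos: [0.4293, -0.4333, 0.2286]
tool_rot: [1.591, 0.911, -1.593]
wrist_force: [0.6, -0.5, 0.5]
gripper_width: 1.001
```

Run:
```python
from h import *
plan([.5745,-.370,.231],-7.4)
```

```text
pos [ 0.4293 -0.4333  0.2286] yaw -30.6 tilt [-0.003  0.002 -1.   ] w 1.001 t 0.775 F [ 0.6 -0.5  0.5]
roll/row -0.135
[[-1, 31, -43], [-1, 36, -38], [-1, 41, -33]]
```

Emit:
{"fn": "arm_command", "kwargs": {"fingers": [0,0,0,0], "translation": [[-1,31,-43],[-1,36,-38],[-1,41,-33],[0,0,0]], "roll": [-0.135,-0.135,-0.135,0]}}

```text
t: 1.27
tool_pos: [0.5813, -0.3638, 0.229]
tool_rot: [1.291, 1.161, -1.291]
wrist_force: [-0.4, -1.2, 0.7]
gripper_width: 0.999
```

```bash
cat > look.py <<'E'
import sys
from h import *
from cell import arm
def shot(n,name):
    s=arm.state(); c=arm.read_camera(n)
    cv2.imwrite(f"pics/{name}.png",c["frame"][:,:,::-1])
    np.savez(f"{name}.npz",**c,pos=s["tool_pos"],rot=s["tool_rot"]); return load(name)
E
python3 - <<'E'
from look import *
shot("wrist","w1"); plan([.5745,-.370,.231],-7.4)
E
```

```text
pos [ 0.5793 -0.3646  0.2289] yaw -6.5 tilt [-0.006  0.004 -1.   ] w 0.998 t 1.325 F [-0.3 -1.   0. ]
roll/row 0.016
[[-2, -4, 6]]
```

View pics/w1.png

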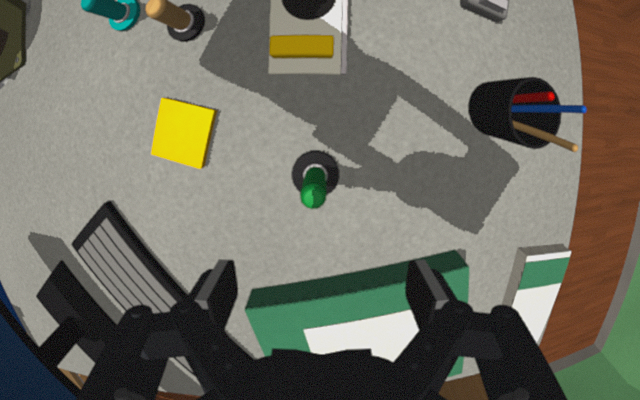

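The wrist view shows the green stamp, foot centre about (316,174) and handle top (313,198), with the fingers at (222,285) and (425,285).

```bash
cat >> h.py <<'E'
def wproj(c,p):
    from numpy.linalg import inv
    T=R.from_rotvec(c["rot"]).as_matrix(); H=c["hand_eye"]
    q=H[:3,:3].T@(T.T@(np.array(p)-c["pos"])-H[:3,3]); rr=np.hypot(q[0],q[1]); th=np.arctan2(rr,q[2])
    return np.array([c["cx"]+f(c)*th*q[0]/rr,c["cy"]+f(c)*th*q[1]/rr])
def wfind(c,col,guess,h,d,thr=70):
    """foot (dark, z~.012 rim) bottom part + handle colour"""
    z=float(guess[2]) if len(guess)>2 else 0
    img=c["frame"]; hsv=cv2.cvtColor(img,cv2.COLOR_RGB2HSV); lo,hi=COL[col]
    m=cv2.inRange(hsv,np.array(lo),np.array(hi)); near=wproj(c,[guess[0],guess[1],z+h/2])
    n,l,s,ce=cv2.connectedComponentsWithStats(m)
    best=min([i for i in range(1,n) if s[i][4]>40],key=lambda i:np.hypot(*(ce[i]-near)))
    ys,xs=np.nonzero(l==best)
    u,v=ce[best]; print(col,"handle blob",s[best],ce[best].round(1),"axis@mid",wcast(c,u,v,z+(.016+h)/2).round(4)[:2])
    g=cv2.cvtColor(img,cv2.COLOR_RGB2GRAY)
    fm=((g<thr)|(l==best)).astype(np.uint8)
    p=wproj(c,[guess[0],guess[1],z+.012]); 
    n,l2,s2,c2=cv2.connectedComponentsWithStats(((g<thr)).astype(np.uint8))
    i=min([i for i in range(1,n) if s2[i][4]>60],key=lambda i:np.hypot(*(c2[i]-p)))
    cnt=max(cv2.findContours((l2==i).astype(np.uint8),cv2.RETR_EXTERNAL,cv2.CHAIN_APPROX_NONE)[0],key=len)
    W=np.array([wcast(c,x,y,z+.012)[:2] for [[x,y]] in cnt])
    (cx,cy),r=cv2.minEnclosingCircle((cv2.convexHull(W.astype(np.float32))*1000)); print("  foot bbox",s2[i],"circle mm",round(cx,1),round(cy,1),"r",round(r,1),"exp",d*500)
E
python3 - <<'E'
from h import *
c=load("w1"); wfind(c,"green",[.5745,-.370],.105,.058)
E
```

```text
green handle blob [301 168  26  40 825] [313.5 188.2] axis@mid [ 0.5729 -0.3676]
  foot bbox [ 292  151   47   57 1474] circle mm 574.8 -370.4 r 35.1 exp 29.0
```

Run:
```python
from h import *
plan([.574,-.3695,.115],-7.4)
```

```text
pos [ 0.5793 -0.3646  0.2289] yaw -6.5 tilt [-0.006  0.004 -1.   ] w 0.998 t 1.325 F [-0.3 -1.   0. ]
roll/row 0.008
[[57, -2, 3], [57, -2, 3]]
```

Emit:
{"fn": "arm_command", "kwargs": {"fingers": [0,0,0,0,0], "translation": [[0,-5,5],[30,0,0],[50,0,0],[34,0,0],[0,0,0]], "roll": [0.015,0,0,0,0]}}

```text
t: 1.95
tool_pos: [0.5645, -0.3748, 0.114]
tool_rot: [1.31, 1.145, -1.319]
wrist_force: [-0.2, 0.8, -0.2]
gripper_width: 1.0
```

Run:
```python
from look import *
c=shot("wrist","w2"); wfind(c,"green",[.5745,-.370],.105,.058); plan([.574,-.3695,.045],-7.4)
```

```text
green handle blob [ 313  179   41   74 2428] [332.4 217.6] axis@mid [ 0.5734 -0.3697]
  foot bbox [ 297  154   68   99 4254] circle mm 572.7 -377.8 r 43.5 exp 29.0
pos [ 0.5656 -0.3757  0.1159] yaw -8.1 tilt [-0.005 -0.001 -1.   ] w 0.998 t 2.0 F [0.3 0.2 0.2]
roll/row -0.006
[[35, 4, -4], [35, 4, -4]]
```

View pics/w2.png

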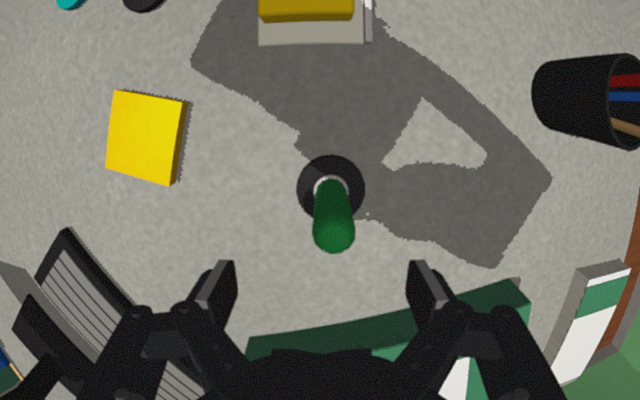

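Emit:
{"fn": "arm_command", "kwargs": {"fingers": [0,0,0], "translation": [[0,8,-7],[0,0,0],[0,0,0]], "roll": [-0.01,0,0]}}

```text
t: 2.38
tool_pos: [0.5769, -0.3723, 0.1214]
tool_rot: [1.303, 1.137, -1.308]
wrist_force: [1.2, 1.4, -0.5]
gripper_width: 1.0
```

Run:
```python
from look import *
plan([.5735,-.3697,.045],-7.4,step=30)
```

```text
pos [ 0.5769 -0.3723  0.1214] yaw -7.6 tilt [ 0.002 -0.006 -1.   ] w 1.0 t 2.375 F [ 1.2  1.4 -0.5]
roll/row -0.001
[[25, -1, -1], [25, -1, -1], [25, -1, -1]]
```

Emit:
{"fn": "arm_command", "kwargs": {"fingers": [0,0,0], "translation": [[25,-3,-2],[25,0,0],[15,0,0]], "roll": [0,0,0]}}

```text
t: 2.75
tool_pos: [0.5779, -0.3722, 0.0601]
tool_rot: [1.302, 1.127, -1.303]
wrist_force: [-0.8, -0.2, -0.1]
gripper_width: 0.999
```

Run:
```python
from look import *
plan([.5735,-.3697,.045],-7.4,step=30)
```

```text
pos [ 0.5779 -0.3722  0.0601] yaw -7.6 tilt [ 0.01  -0.012 -1.   ] w 0.999 t 2.75 F [-0.8 -0.2 -0.1]
roll/row -0.003
[[15, -5, -2]]
```

Emit:
{"fn": "arm_command", "kwargs": {"fingers": [0,0], "translation": [[15,-4,-2],[0,0,0]], "roll": [0,0]}}

```text
t: 3.0
tool_pos: [0.5738, -0.3693, 0.0436]
tool_rot: [1.302, 1.129, -1.304]
wrist_force: [-0.8, -0.1, -1.2]
gripper_width: 1.001
```

Run:
```python
from look import *
c=shot("wrist","w3"); wfind(c,"green",[.5745,-.370],.105,.058);plan([.5735,-.3697,.045],-7.4,step=30)
```

```text
green handle blob [ 287  219   64  136 6684] [318.4 291.3] axis@mid [ 0.5726 -0.3743]
  foot bbox [    0   184   566   216 45319] circle mm 515.6 -564.5 r 392.8 exp 29.0
pos [ 0.5747 -0.3699  0.0445] yaw -7.6 tilt [ 0.011 -0.013 -1.   ] w 1.002 t 3.05 F [-0.1  0.4  0.2]
roll/row -0.003
[[0, -1, 0]]
```

View pics/w3.png

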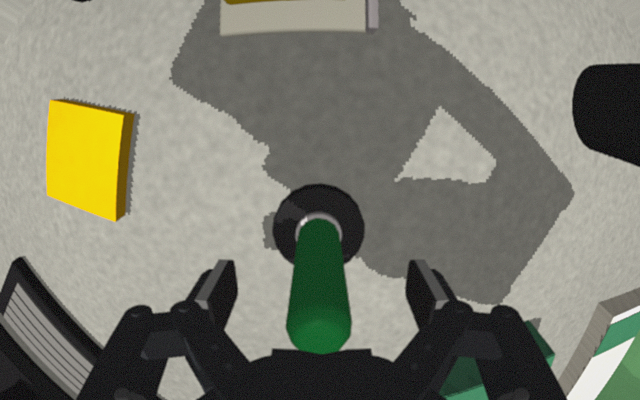

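Run:
```python
from h import *
c=load("w3")
for uv in [(318.5,226),(273,226),(364,226),(318,184),(318,270)]: print(uv,wcast(c,*uv,.012).round(4))
```

```text
(318.5, 226) [ 0.5746 -0.3604  0.012 ]
(273, 226) [ 0.547  -0.3568  0.012 ]
(364, 226) [ 0.6022 -0.3643  0.012 ]
(318, 184) [ 0.5778 -0.3342  0.012 ]
(318, 270) [ 0.5701 -0.3913  0.012 ]
```

Run:
```python
from h import *
c=load("w3")
a=cv2.resize(c["frame"][170:370,240:400],None,fx=3,fy=3,interpolation=cv2.INTER_CUBIC); cv2.imwrite("pics/w3c.png",np.clip(a[:,:,::-1].astype(int)*2,0,255).astype(np.uint8))
for p in [(.5735,-.3697),(.5735,-.3627)]:
    for z,r in ((0,.029),(.012,.029),(.016,.014),(.099,.0125)):
        print(p,z,[wproj(c,[p[0]+r*a,p[1]+r*b,z]).round(0) for a,b in ((0,1),(0,-1),(1,0),(-1,0))])
```

```text
(0.5735, -0.3697) 0 [array([313., 190.]), array([324., 269.]), array([363., 226.]), array([275., 237.])]
(0.5735, -0.3697) 0.012 [array([312., 196.]), array([325., 279.]), array([365., 234.]), array([273., 245.])]
(0.5735, -0.3697) 0.016 [array([316., 222.]), array([322., 262.]), array([342., 240.]), array([296., 245.])]
(0.5735, -0.3697) 0.099 [array([315., 314.]), array([324., 361.]), array([353., 335.]), array([287., 342.])]
(0.5735, -0.3627) 0 [array([311., 179.]), array([323., 261.]), array([362., 216.]), array([273., 227.])]
(0.5735, -0.3627) 0.012 [array([311., 184.]), array([323., 270.]), array([364., 224.]), array([271., 235.])]
(0.5735, -0.3627) 0.016 [array([314., 211.]), array([320., 253.]), array([340., 229.]), array([294., 235.])]
(0.5735, -0.3627) 0.099 [array([312., 299.]), array([321., 349.]), array([351., 322.]), array([283., 329.])]
```

View pics/w3c.png

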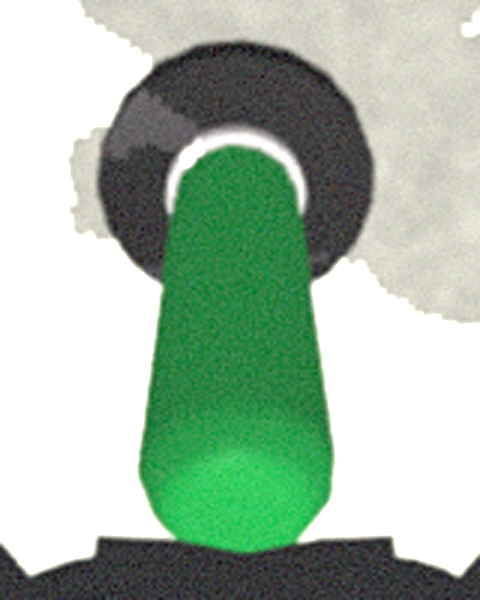

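Emit:
{"fn": "arm_command", "kwargs": {"fingers": [0,0.3,1,1,1], "translation": [[0,-1,-4],[0,0,0],[0,0,0],[0,0,0],[0,0,0]], "roll": [0,0,0,0,0]}}

```text
t: 3.68
tool_pos: [0.5758, -0.3667, 0.0474]
tool_rot: [1.302, 1.121, -1.301]
wrist_force: [-0.9, 0.1, 0.1]
gripper_width: 0.284
```

Emit:
{"fn": "arm_command", "kwargs": {"fingers": [1,1], "translation": [[0,0,0],[0,0,0]], "roll": [0,0]}}

```text
t: 3.92
tool_pos: [0.5758, -0.3667, 0.0474]
tool_rot: [1.302, 1.121, -1.301]
wrist_force: [-1.2, 0.5, -0.0]
gripper_width: 0.283
```

Run:
```python
from look import *
c=shot("wrist","w4"); plan([.5735,-.3667,.16],-7.4,step=30)
```

```text
pos [ 0.5758 -0.3667  0.0474] yaw -7.6 tilt [ 0.015 -0.016 -1.   ] w 0.282 t 3.975 F [ 0.2 -0.2  1.1]
roll/row -0.001
[[-28, 0, 0], [-28, 0, 0], [-28, 0, 0], [-28, 0, 0]]
```

View pics/w4.png

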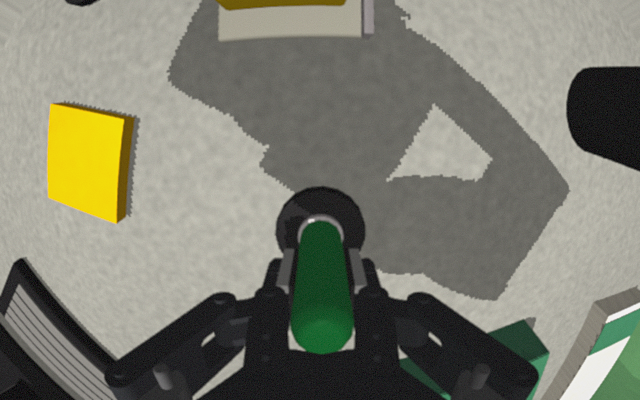

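Emit:
{"fn": "arm_command", "kwargs": {"fingers": [1,1,1], "translation": [[-30,0,0],[-45,0,0],[0,0,0]], "roll": [0,0,0]}}

```text
t: 4.35
tool_pos: [0.574, -0.365, 0.1219]
tool_rot: [1.302, 1.125, -1.302]
wrist_force: [1.0, -0.2, -0.9]
gripper_width: 0.279
```

Run:
```python
from look import *
plan([.589,-.150,.12],-7.4,step=45)
```

```text
pos [ 0.574  -0.365   0.1219] yaw -7.6 tilt [ 0.012 -0.013 -1.   ] w 0.279 t 4.35 F [ 1.  -0.2 -0.9]
roll/row -0.001
[[0, -3, -43], [0, -3, -43], [0, -3, -43], [0, -3, -43], [0, -3, -43]]
```

Emit:
{"fn": "arm_command", "kwargs": {"fingers": [1,1,1,1,1], "translation": [[0,-3,-30],[0,-3,-50],[0,-3,-55],[0,-3,-50],[0,-2,-30]], "roll": [0,0,0,0,0]}}

```text
t: 4.97
tool_pos: [0.5858, -0.1464, 0.1126]
tool_rot: [1.305, 1.129, -1.311]
wrist_force: [1.3, -0.4, -1.7]
gripper_width: 0.277
```

Run:
```python
from look import *
plan([.589,-.150,.08],-7.4,step=45)
```

```text
pos [ 0.5858 -0.1464  0.1126] yaw -7.9 tilt [ 0.005 -0.011 -1.   ] w 0.277 t 4.975 F [ 1.3 -0.4 -1.7]
roll/row -0.009
[[33, 3, 3]]
```

Emit:
{"fn": "arm_command", "kwargs": {"fingers": [1,1,1], "translation": [[0,3,3],[40,0,0],[0,0,0]], "roll": [-0.01,0,0]}}

```text
t: 5.35
tool_pos: [0.5869, -0.148, 0.0693]
tool_rot: [1.293, 1.14, -1.303]
wrist_force: [-0.8, 0.1, -0.4]
gripper_width: 0.279
```

Run:
```python
from look import *
plan([.589,-.150,.06],-7.4,step=45)
for n in ("top","scene","wrist"): shot(n,n+"5")
t=load("top5")["frame"];s=load("scene5")["frame"];w=load("wrist5")["frame"]
a=cv2.resize(t[120:240,300:460],(480,360),interpolation=cv2.INTER_CUBIC)
b=cv2.resize(s[130:250,180:340],(480,360),interpolation=cv2.INTER_CUBIC)
cv2.imwrite("pics/v5.png",np.vstack([a[:298],b[:298]])[:,:,::-1])
```

```text
pos [ 0.5869 -0.148   0.0693] yaw -7.1 tilt [ 0.001 -0.01  -1.   ] w 0.279 t 5.35 F [-0.8  0.1 -0.4]
roll/row 0.006
[[9, 2, 2]]
```

View pics/v5.png

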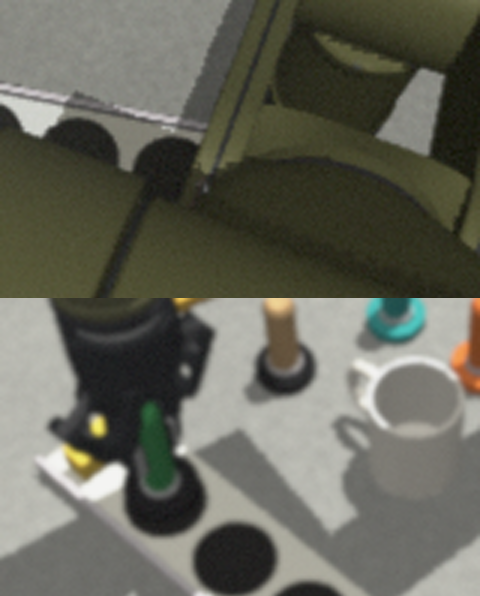

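View pics/wrist5.png

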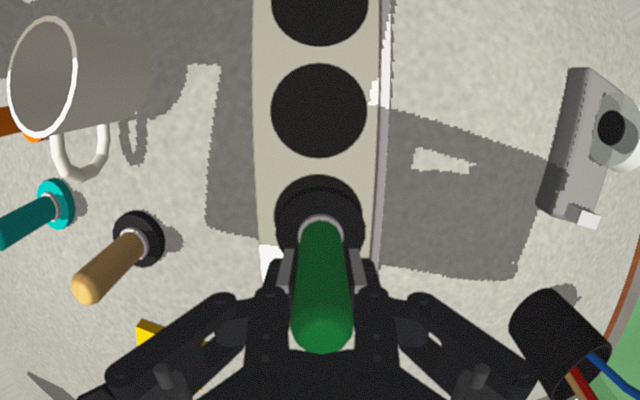

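Run:
```python
from h import *
c=load("wrist5"); g=cv2.cvtColor(c["frame"],cv2.COLOR_RGB2GRAY)
n,l,s,ce=cv2.connectedComponentsWithStats((g<60).astype(np.uint8))
def circ(c,cnt,z):
    W=np.array([wcast(c,x,y,z)[:2] for [[x,y]] in cnt]); A=np.c_[2*W,np.ones(len(W))]; q=np.linalg.lstsq(A,(W**2).sum(1),rcond=None)[0]
    return q[:2].round(4),np.sqrt(q[2]+q[0]**2+q[1]**2).round(4)
for i in range(1,n):
    if 2000<s[i][4]<20000 : 
        cnt=max(cv2.findContours((l==i).astype(np.uint8),cv2.RETR_EXTERNAL,cv2.CHAIN_APPROX_NONE)[0],key=len)
        print(s[i],circ(c,cnt,.010))
for nm in ("w4","wrist5"):
    c=load(nm); z0=0 if nm=="w4" else float(c["pos"][2])-.0474
    print(nm,"near bottom",wcast(c,320,187,z0)-c["pos"],"collar near",(wcast(c,321,214,z0+.016)-c["pos"]), "sides",(wcast(c,276,229,z0+.012)-c["pos"])[:2],(wcast(c,365,229,z0+.012)-c["pos"])[:2])
a=[cv2.resize(np.clip(load(n)["frame"][165:290,240:400].astype(int)*3,0,255).astype(np.uint8),None,fx=3,fy=3,interpolation=cv2.INTER_CUBIC)[:375] for n in("w4","wrist5")]
cv2.imwrite("pics/cmp.png",np.hstack(a)[:,:800,::-1] if 0 else cv2.resize(np.hstack(a),(800,312))[:,:,::-1])
```

```text
[ 272    0   96   46 3501] (array([ 0.6083, -0.0089]), np.float64(0.0239))
[ 271   64   95   93 6966] (array([ 0.5996, -0.0734]), np.float64(0.0308))
w4 near bottom [ 0.00469895  0.02841972 -0.04739652] collar near [ 0.0034997   0.01633464 -0.03139652] sides [-0.0258956   0.00859354] [0.02944598 0.00091005]
wrist5 near bottom [ 0.00418051  0.0285776  -0.0474    ] collar near [ 0.00317851  0.01643751 -0.0314    ] sides [-0.02621555  0.00840369] [0.02920717 0.00133024]
```

View pics/cmp.png

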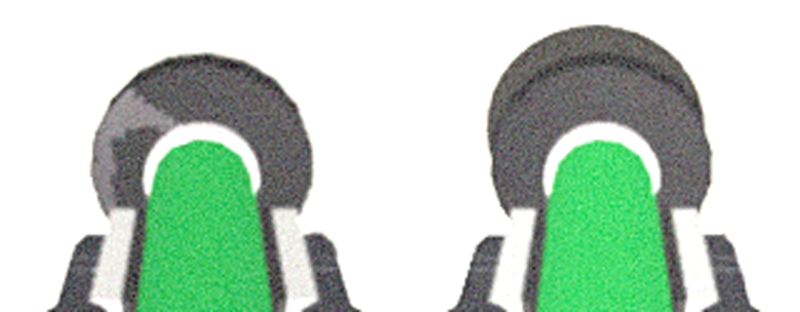

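The p3 disc seen by the wrist camera agrees with the overview within about 2.5 mm, and the stamp is centred under the TCP within about 1 mm. I'll lower it now.

Emit:
{"fn": "arm_command", "kwargs": {"fingers": [1,1,1], "translation": [[0,2,2],[9,0,0],[0,0,0]], "roll": [0,0,0]}}

```text
t: 5.88
tool_pos: [0.5952, -0.1538, 0.0672]
tool_rot: [1.298, 1.125, -1.295]
wrist_force: [1.1, 0.5, -2.0]
gripper_width: 0.276
```

Run:
```python
from look import *
plan([.5885,-.150,.0575],-7.4,step=45)
```

```text
pos [ 0.5952 -0.1538  0.0672] yaw -7.2 tilt [ 0.016 -0.015 -1.   ] w 0.276 t 5.875 F [ 1.1  0.5 -2. ]
roll/row 0.004
[[9, -7, -3]]
```

```bash
cat >> h.py <<'E'
def circ(c,cnt,z):
    W=np.array([wcast(c,x,y,z)[:2] for [[x,y]] in cnt]); A=np.c_[2*W,np.ones(len(W))]; q=np.linalg.lstsq(A,(W**2).sum(1),rcond=None)[0]
    return q[:2].round(4),np.sqrt(q[2]+q[0]**2+q[1]**2).round(4)
def discs(c,thr=60):
    g=cv2.cvtColor(c["frame"],cv2.COLOR_RGB2GRAY)
    n,l,s,ce=cv2.connectedComponentsWithStats((g<thr).astype(np.uint8))
    for i in range(1,n):
        if 1000<s[i][4]<20000 and s[i][1]>0:
            cnt=max(cv2.findContours((l==i).astype(np.uint8),cv2.RETR_EXTERNAL,cv2.CHAIN_APPROX_NONE)[0],key=len)
            q=circ(c,cnt,.01)
            if .026<q[1]<.036: print("disc",s[i].tolist(),q)
E
python3 - <<'E'
from look import *
c=shot("wrist","w6"); discs(c); plan([.5885,-.150,.0575],-7.4,step=45)
E
```

```text
disc [261, 57, 98, 96, 7399] (array([ 0.5997, -0.0734]), np.float64(0.0308))
pos [ 0.5958 -0.154   0.0676] yaw -7.2 tilt [ 0.017 -0.015 -1.   ] w 0.279 t 5.925 F [ 0.9 -0.1 -0.5]
roll/row 0.004
[[10, -8, -3]]
```

View pics/w6.png

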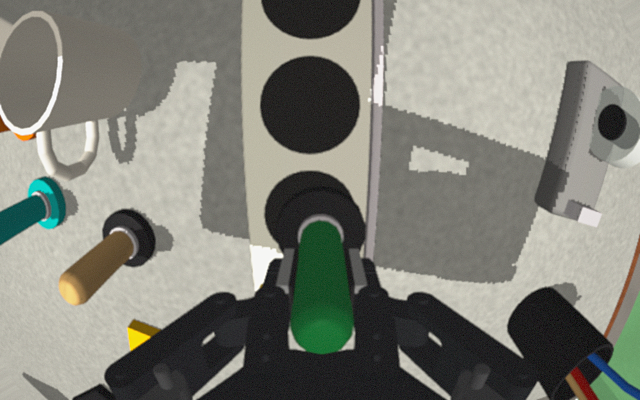

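Emit:
{"fn": "arm_command", "kwargs": {"fingers": [1], "translation": [[0,-7,-4]], "roll": [0]}}

```text
t: 6.05
tool_pos: [0.5898, -0.1494, 0.0677]
tool_rot: [1.299, 1.122, -1.293]
wrist_force: [-0.1, -0.3, -1.7]
gripper_width: 0.279
```

Run:
```python
from look import *
for n in("top5","scene5","wrist5"): print(load(n)["pos"].round(4))
plan([.5885,-.150,.0575],-7.4,step=45)
```

```text
[ 0.5869 -0.148   0.0693]
[ 0.5893 -0.1489  0.0715]
[ 0.5906 -0.1493  0.0728]
pos [ 0.5898 -0.1494  0.0677] yaw -7.2 tilt [ 0.018 -0.016 -1.   ] w 0.279 t 6.05 F [-0.1 -0.3 -1.7]
roll/row 0.004
[[10, -1, 1]]
```

Emit:
{"fn": "arm_command", "kwargs": {"fingers": [1], "translation": [[0,0,0]], "roll": [0]}}

```text
t: 6.18
tool_pos: [0.5886, -0.1486, 0.0676]
tool_rot: [1.299, 1.124, -1.294]
wrist_force: [0.1, -0.1, -0.9]
gripper_width: 0.282
```

Run:
```python
from look import *
plan([.5885,-.150,.0575],-7.4,step=45)
```

```text
pos [ 0.5886 -0.1486  0.0676] yaw -7.2 tilt [ 0.017 -0.015 -1.   ] w 0.282 t 6.175 F [ 0.1 -0.1 -0.9]
roll/row 0.004
[[10, 0, 1]]
```

Emit:
{"fn": "arm_command", "kwargs": {"fingers": [1], "translation": [[9,0,1]], "roll": [0]}}

```text
t: 6.3
tool_pos: [0.5894, -0.1498, 0.0592]
tool_rot: [1.299, 1.122, -1.292]
wrist_force: [0.3, 0.1, -2.0]
gripper_width: 0.284
```

Run:
```python
from look import *
for i in range(3): c=shot("wrist","w7"); print(c["pos"].round(4))
discs(c)
plan([.5885,-.150,.0575],-7.4,step=45)
```

```text
[ 0.5894 -0.1498  0.0592]
[ 0.5881 -0.1496  0.0574]
[ 0.5881 -0.1496  0.0576]
disc [271, 60, 103, 101, 8140] (array([ 0.5997, -0.0734]), np.float64(0.0308))
pos [ 0.5882 -0.1496  0.0578] yaw -7.2 tilt [ 0.015 -0.015 -1.   ] w 0.279 t 6.45 F [-0.2  0.  -1.6]
roll/row 0.004
[[0, 0, 0]]
```

View pics/w7.png

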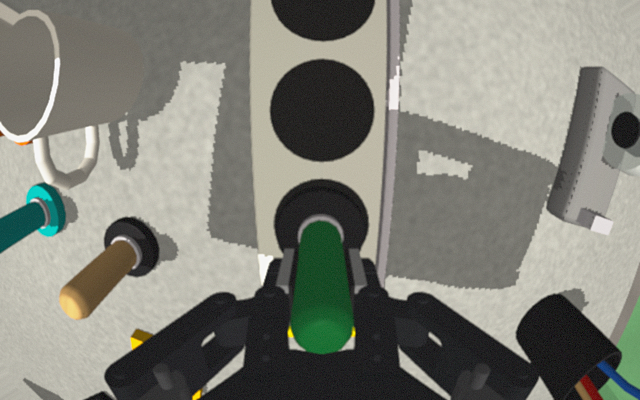

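Emit:
{"fn": "arm_command", "kwargs": {"fingers": [0.5,0.5,0.5], "translation": [[0,0,0],[0,0,0],[0,0,0]], "roll": [0,0,0]}}

```text
t: 6.82
tool_pos: [0.5889, -0.1499, 0.0582]
tool_rot: [1.298, 1.124, -1.294]
wrist_force: [0.6, 0.5, -0.4]
gripper_width: 0.502
```

Run:
```python
from look import *
for i in range(1): c=shot("wrist","w8"); print(c["pos"].round(4))
g=cv2.cvtColor(c["frame"],cv2.COLOR_RGB2GRAY)
cv2.imwrite("pics/w8c.png",cv2.resize(np.clip(c["frame"][165:290,240:400].astype(int)*3,0,255).astype(np.uint8),None,fx=4,fy=4,interpolation=cv2.INTER_CUBIC)[:,:,::-1])
plan([.5885,-.150,.17],-7.4,step=45)
```

```text
[ 0.5889 -0.1499  0.0582]
pos [ 0.5889 -0.1499  0.0583] yaw -7.2 tilt [ 0.016 -0.015 -1.   ] w 0.499 t 6.875 F [-0.5  0.1  0. ]
roll/row 0.001
[[-37, 1, 1], [-37, 1, 1], [-37, 1, 1]]
```

View pics/w8c.png

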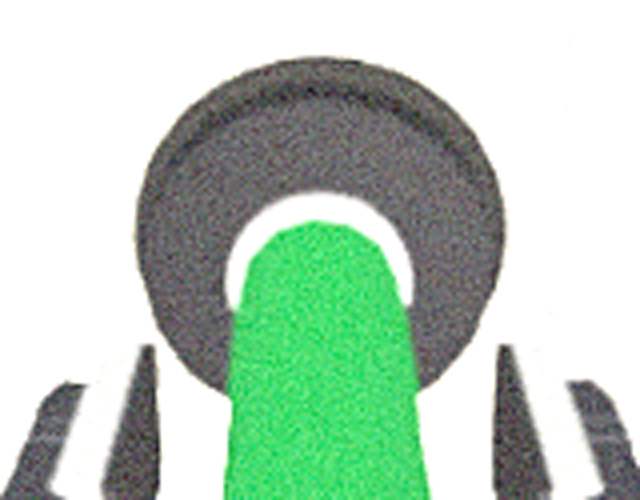

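Emit:
{"fn": "arm_command", "kwargs": {"fingers": [0.5,0.5,0.4], "translation": [[-40,0,0],[-50,0,0],[-30,0,0]], "roll": [0,0,0]}}

```text
t: 7.25
tool_pos: [0.5849, -0.1475, 0.1781]
tool_rot: [1.297, 1.131, -1.299]
wrist_force: [0.6, -0.1, -0.0]
gripper_width: 0.6
```

Run:
```python
from look import *
c=shot("wrist","w9"); discs(c)
plan([.437,-.154,.17],-7.4,step=45)
```

```text
disc [293, 6, 63, 58, 2899] (array([0.6091, 0.001 ]), np.float64(0.0303))
disc [293, 78, 63, 61, 2987] (array([ 0.5995, -0.0735]), np.float64(0.0302))
disc [294, 152, 60, 74, 2550] (array([ 0.5891, -0.1524]), np.float64(0.0324))
pos [ 0.5869 -0.1481  0.1819] yaw -7.2 tilt [ 0.015 -0.015 -1.   ] w 0.599 t 7.3 F [ 1.5 -0.2  1.3]
roll/row 0.001
[[2, -37, 6], [2, -37, 6], [2, -37, 6], [2, -37, 6]]
```

View pics/w9.png

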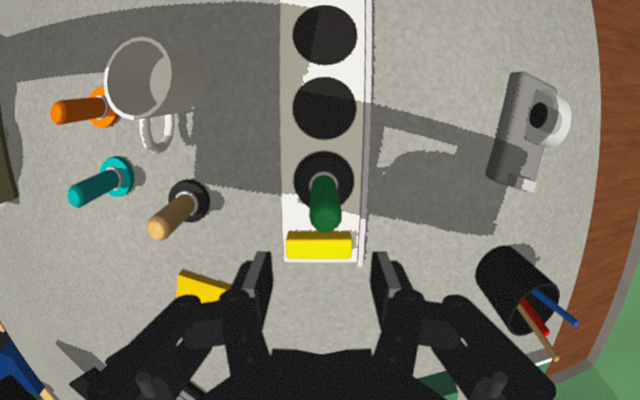

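Green stands on the disc beside the yellow block (stamp at (324,180), block at (319,246)). Next is stamp_wood, brown handle and black foot at (190,200) here. The turquoise decoy is at (118,177) and the orange one at (103,107).

Emit:
{"fn": "arm_command", "kwargs": {"fingers": [0.2,0.2,0.2,0.2], "translation": [[2,-37,6],[2,-37,6],[2,-37,6],[2,-37,6]], "roll": [0,0,0,0]}}

```text
t: 7.8
tool_pos: [0.4381, -0.1546, 0.1729]
tool_rot: [1.299, 1.118, -1.288]
wrist_force: [-0.7, -0.3, 0.7]
gripper_width: 0.798
```

Run:
```python
from look import *
c=shot("wrist","w10");c=shot("wrist","w10"); wfind(c,"wood",[.437,-.154],.09,.05)
plan([.437,-.154,.17],-7.4,step=45)
```

```text
wood handle blob [ 308  171   31   48 1161] [322.6 194.8] axis@mid [ 0.4355 -0.1527]
  foot bbox [ 298  155   49   44 1350] circle mm 436.2 -148.4 r 25.2 exp 25.0
pos [ 0.4339 -0.1534  0.172 ] yaw -7.1 tilt [ 0.018 -0.016 -1.   ] w 0.801 t 7.9 F [-0.6  0.6 -0.4]
roll/row 0.005
[[2, 3, 0]]
```

View pics/w10.png

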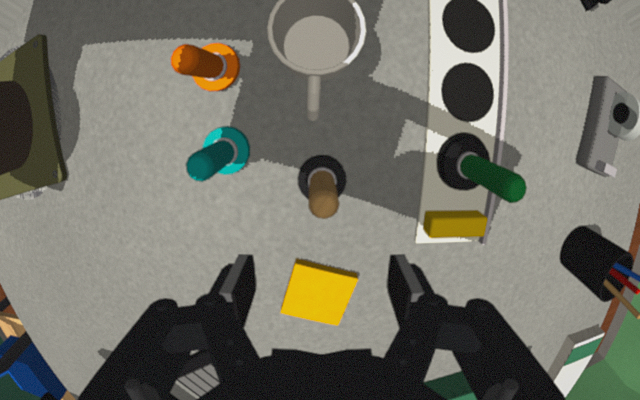

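Emit:
{"fn": "arm_command", "kwargs": {"fingers": [0.2,0.2,0.2], "translation": [[20,2,0],[40,0,0],[20,0,0]], "roll": [0,0,0]}}

```text
t: 8.28
tool_pos: [0.4417, -0.1567, 0.0931]
tool_rot: [1.301, 1.112, -1.287]
wrist_force: [0.1, -1.6, -0.4]
gripper_width: 0.798
```

Run:
```python
from look import *
c=shot("wrist","w11");c=shot("wrist","w11"); wfind(c,"wood",[.437,-.154],.09,.05)
plan([.436,-.153,.037],-7.4,step=40)
```

```text
wood handle blob [ 287  193   44   77 2690] [308.5 232.4] axis@mid [ 0.4351 -0.1543]
  foot bbox [ 278  171   64   58 1744] circle mm 436.4 -148.4 r 25.1 exp 25.0
pos [ 0.4411 -0.1564  0.0926] yaw -7.2 tilt [ 0.026 -0.019 -0.999] w 0.801 t 8.375 F [-0.1  0.1 -0.1]
roll/row 0.002
[[28, -4, -2], [28, -4, -2]]
```

View pics/w11.png

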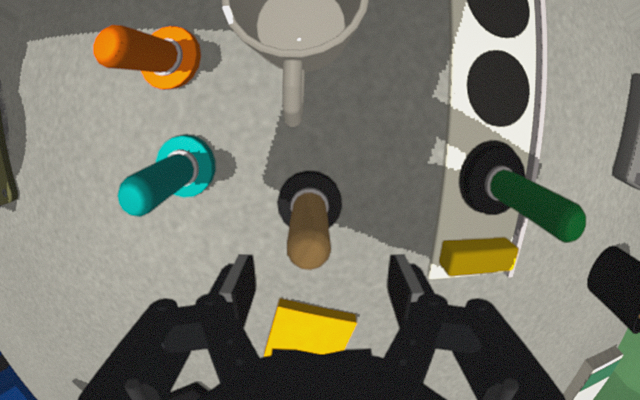

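Emit:
{"fn": "arm_command", "kwargs": {"fingers": [0.2,0.2], "translation": [[28,-5,-2],[25,-3,-1]], "roll": [0,0]}}

```text
t: 8.62
tool_pos: [0.4396, -0.1552, 0.0411]
tool_rot: [1.302, 1.106, -1.284]
wrist_force: [0.4, -0.4, -0.5]
gripper_width: 0.801
```

Run:
```python
from look import *
c=shot("wrist","w12");c=shot("wrist","w12"); wfind(c,"wood",[.437,-.154],.09,.05)
plan([.436,-.153,.037],-7.4,step=40)
for p in [(.436,-.153)]:
    for z,r in ((0,.025),(.012,.025),(.016,.014),(.084,.0125)):
        print(p,z,[wproj(c,[p[0]+r*a,p[1]+r*b,z]).round(0) for a,b in ((0,1),(0,-1),(1,0),(-1,0))])
```

```text
wood handle blob [ 286  222   61  118 5546] [314.8 283.8] axis@mid [ 0.4351 -0.1566]
  foot bbox [ 273  193   82   71 2696] circle mm 436.4 -148.1 r 25.3 exp 25.0
pos [ 0.4379 -0.1545  0.0399] yaw -7.2 tilt [ 0.03  -0.02  -0.999] w 0.801 t 8.725 F [-0.2  0.7 -0. ]
roll/row 0.004
[[3, -2, -1]]
(0.436, -0.153) 0 [array([309., 195.]), array([319., 265.]), array([353., 227.]), array([276., 237.])]
(0.436, -0.153) 0.012 [array([309., 202.]), array([320., 275.]), array([356., 235.]), array([274., 245.])]
(0.436, -0.153) 0.016 [array([311., 222.]), array([318., 264.]), array([338., 240.]), array([291., 246.])]
(0.436, -0.153) 0.084 [array([312., 295.]), array([321., 341.]), array([348., 315.]), array([286., 322.])]
```

View pics/w12.png

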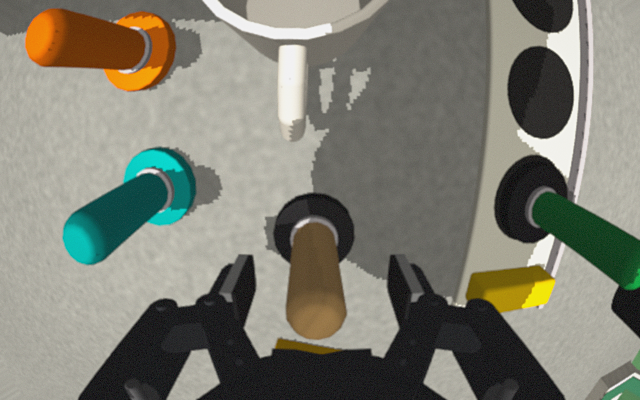

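Emit:
{"fn": "arm_command", "kwargs": {"fingers": [0.2], "translation": [[3,-2,-2]], "roll": [0]}}

```text
t: 8.85
tool_pos: [0.4377, -0.1529, 0.0378]
tool_rot: [1.302, 1.108, -1.285]
wrist_force: [-0.3, 0.5, 0.6]
gripper_width: 0.799
```

Run:
```python
from look import *
c=shot("wrist","w13");c=shot("wrist","w13"); 
plan([.436,-.152,.037],-7.4,step=40)
```

```text
pos [ 0.4367 -0.1523  0.0375] yaw -7.2 tilt [ 0.031 -0.021 -0.999] w 0.801 t 8.95 F [-0.6  0.1 -0.2]
roll/row 0.004
[[0, -1, 0]]
```

Emit:
{"fn": "arm_command", "kwargs": {"fingers": [1,1,1,1,1], "translation": [[0,0,0],[0,0,0],[0,0,0],[0,0,0],[0,0,0]], "roll": [0,0,0,0,0]}}

```text
t: 9.57
tool_pos: [0.4375, -0.1528, 0.0401]
tool_rot: [1.302, 1.107, -1.284]
wrist_force: [0.4, 0.1, -0.9]
gripper_width: 0.283
```

Run:
```python
from look import *
c=shot("wrist","w14")
for p in [c["pos"][:2]]:
    for z,r in ((0,.025),(.012,.025),(.016,.014),(.084,.0125)):
        print(p,z,[wproj(c,[p[0]+r*a,p[1]+r*b,z]).round(0) for a,b in ((0,1),(0,-1),(1,0),(-1,0))])
plan([.436,-.152,.1],-7.4,step=40)
cv2.imwrite("pics/w14c.png",cv2.resize(np.clip(c["frame"][165:365,240:400].astype(int)*2,0,255).astype(np.uint8),None,fx=3,fy=3,interpolation=cv2.INTER_CUBIC)[:,:,::-1])
```

```text
[ 0.43746763 -0.15277619] 0 [array([312., 196.]), array([322., 266.]), array([356., 228.]), array([279., 238.])]
[ 0.43746763 -0.15277619] 0.012 [array([312., 203.]), array([323., 275.]), array([359., 236.]), array([278., 246.])]
[ 0.43746763 -0.15277619] 0.016 [array([315., 223.]), array([321., 264.]), array([341., 241.]), array([295., 247.])]
[ 0.43746763 -0.15277619] 0.084 [array([319., 296.]), array([326., 341.]), array([353., 316.]), array([292., 323.])]
pos [ 0.4375 -0.1528  0.0401] yaw -7.2 tilt [ 0.033 -0.022 -0.999] w 0.281 t 9.625 F [ 0.3 -0.7 -0.9]
roll/row 0.002
[[-30, 0, 0], [-30, 0, 0]]
```

View pics/w14c.png

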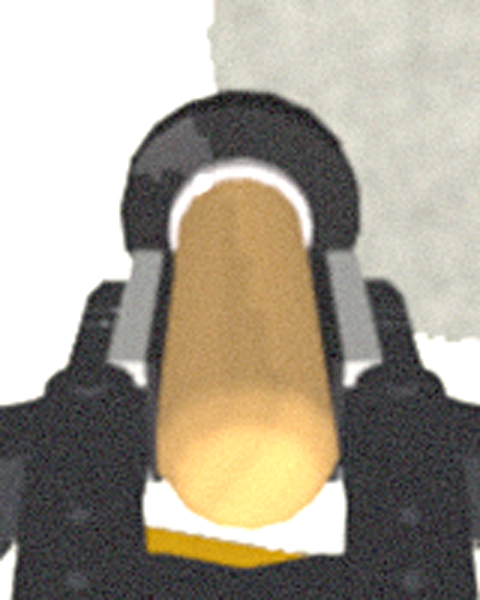

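Emit:
{"fn": "arm_command", "kwargs": {"fingers": [1,1,1], "translation": [[-30,0,0],[-45,0,0],[-15,0,0]], "roll": [0,0,0]}}

```text
t: 10.0
tool_pos: [0.4335, -0.1503, 0.1304]
tool_rot: [1.301, 1.111, -1.287]
wrist_force: [0.3, 0.5, -1.1]
gripper_width: 0.28
```

Run:
```python
from look import *
c=shot("wrist","w15");
plan([.5985,-.0758,.12],-7.4,step=40)
```

```text
pos [ 0.4338 -0.1505  0.1312] yaw -7.2 tilt [ 0.03  -0.021 -0.999] w 0.286 t 10.05 F [ 0.4 -0.1  0.2]
roll/row 0.001
[[3, 31, -19], [3, 31, -19], [3, 31, -19], [3, 31, -19], [3, 31, -19]]
```

Emit:
{"fn": "arm_command", "kwargs": {"fingers": [1,1,1,1,1], "translation": [[0,25,-15],[2,38,-23],[2,38,-22],[2,32,-20],[2,20,-13]], "roll": [0,0,0,0,0]}}

```text
t: 10.68
tool_pos: [0.5994, -0.0759, 0.1235]
tool_rot: [1.302, 1.111, -1.291]
wrist_force: [0.0, -0.1, 0.2]
gripper_width: 0.284
```

Run:
```python
from look import *
c=shot("wrist","w16");c=shot("wrist","w16");discs(c)
plan([.5985,-.0758,.07],-7.4,step=40)
```

```text
disc [275, 71, 76, 75, 4453] (array([0.6094, 0.0009]), np.float64(0.0305))
pos [ 0.6002 -0.0757  0.1232] yaw -7.3 tilt [ 0.028 -0.02  -0.999] w 0.282 t 10.775 F [ 0.3 -0.6  0.3]
roll/row 0.001
[[27, -2, 0], [27, -2, 0]]
```

View pics/w16.png

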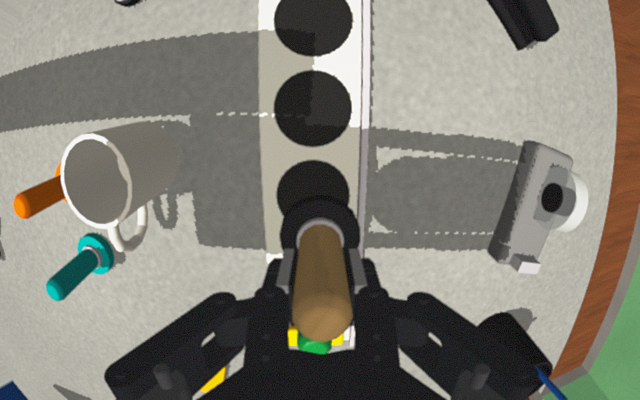

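Emit:
{"fn": "arm_command", "kwargs": {"fingers": [1,1], "translation": [[25,-2,0],[22,-2,0]], "roll": [0,0]}}

```text
t: 11.02
tool_pos: [0.5976, -0.0764, 0.0753]
tool_rot: [1.302, 1.11, -1.287]
wrist_force: [-0.6, -0.3, -0.7]
gripper_width: 0.285
```

Run:
```python
from look import *
c=shot("wrist","w17");c=shot("wrist","w17");discs(c)
plan([.5985,-.0758,.0505],-7.4,step=40)
```

```text
disc [277, 61, 95, 94, 7002] (array([0.6095, 0.001 ]), np.float64(0.0307))
pos [ 0.5953 -0.0761  0.0736] yaw -7.3 tilt [ 0.024 -0.02  -1.   ] w 0.278 t 11.125 F [ 0.6 -0.4 -1.3]
roll/row 0.002
[[23, 3, -1]]
```

Emit:
{"fn": "arm_command", "kwargs": {"fingers": [1], "translation": [[14,3,0]], "roll": [0]}}

```text
t: 11.25
tool_pos: [0.5993, -0.0773, 0.0604]
tool_rot: [1.301, 1.112, -1.29]
wrist_force: [0.1, 0.5, -0.6]
gripper_width: 0.283
```

Run:
```python
from look import *
c=shot("wrist","w17");c=shot("wrist","w17");discs(c)
plan([.5985,-.0758,.0505],-7.4,step=40)
```

```text
disc [269, 57, 104, 101, 8175] (array([0.6096, 0.0009]), np.float64(0.0308))
pos [ 0.5975 -0.0769  0.0583] yaw -7.3 tilt [ 0.021 -0.02  -1.   ] w 0.281 t 11.35 F [-0.4 -0.2 -1.5]
roll/row 0.002
[[8, 1, -1]]
```

Emit:
{"fn": "arm_command", "kwargs": {"fingers": [1], "translation": [[7,1,-1]], "roll": [0]}}

```text
t: 11.48
tool_pos: [0.5996, -0.0765, 0.0519]
tool_rot: [1.3, 1.114, -1.293]
wrist_force: [0.5, 0.2, -0.7]
gripper_width: 0.278
```

Run:
```python
from look import *
c=shot("wrist","w17");c=shot("wrist","w17");discs(c)
plan([.5985,-.0758,.0505],-7.4,step=40)
cv2.imwrite("pics/w17c.png",cv2.resize(np.clip(c["frame"][165:365,240:400].astype(int)*2,0,255).astype(np.uint8),None,fx=3,fy=3,interpolation=cv2.INTER_CUBIC)[:,:,::-1])
```

```text
disc [266, 56, 108, 106, 8812] (array([0.6096, 0.0009]), np.float64(0.0308))
pos [ 0.5986 -0.0762  0.0508] yaw -7.3 tilt [ 0.021 -0.019 -1.   ] w 0.282 t 11.575 F [ 0.6 -0.3 -0.4]
roll/row 0.002
[[0, 0, 0]]
```

View pics/w17c.png

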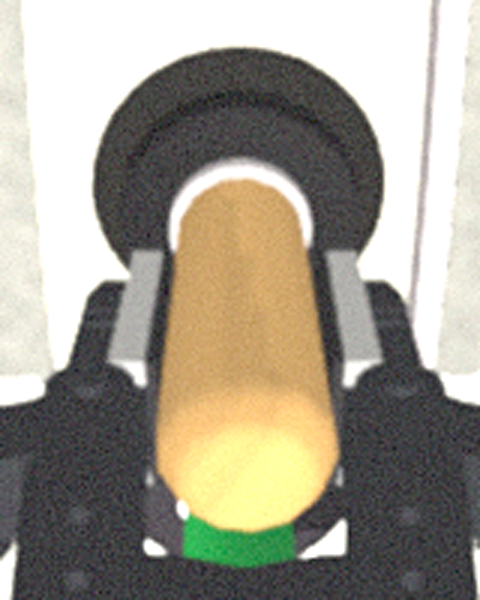

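Run:
```python
from h import *
c=load("w17")
e=np.array([-.129,-.992])
a=wcast(c,319,165+47/3,.01)[:2]; 
for r in (88,92,96): b=wcast(c,319,165+r/3,.0107)[:2]; print((a-b)@-e*1000,"expect 7")
# edges profile
col=cv2.cvtColor(c["frame"],cv2.COLOR_RGB2GRAY)[175:225,316:323].mean(1).round(0); print(col.astype(int).tolist())
c=load("w8"); col=cv2.cvtColor(c["frame"],cv2.COLOR_RGB2GRAY)[172:222,316:323].mean(1).round(0); print(col.astype(int).tolist())
```

```text
8.488497939974947 expect 7
9.347803961732813 expect 7
10.209514727548616 expect 7
[185, 185, 186, 188, 175, 110, 46, 30, 34, 34, 34, 35, 36, 36, 34, 35, 35, 32, 33, 34, 27, 24, 25, 25, 27, 28, 34, 34, 37, 37, 36, 35, 36, 37, 37, 34, 37, 35, 36, 34, 34, 35, 59, 84, 97, 119, 139, 146, 141, 117]
[186, 185, 186, 187, 185, 161, 104, 49, 30, 34, 37, 34, 34, 27, 27, 23, 21, 27, 34, 35, 37, 36, 38, 36, 36, 34, 36, 36, 35, 36, 36, 38, 37, 37, 35, 36, 35, 34, 33, 35, 45, 70, 92, 117, 138, 149, 145, 107, 72, 55]
```

Emit:
{"fn": "arm_command", "kwargs": {"fingers": [1], "translation": [[0,0,-2]], "roll": [0]}}

```text
t: 11.7
tool_pos: [0.5991, -0.0742, 0.051]
tool_rot: [1.299, 1.116, -1.294]
wrist_force: [-0.2, -0.2, -1.3]
gripper_width: 0.282
```

Run:
```python
from look import *
c=shot("wrist","w18");c=shot("wrist","w18")
plan([.5985,-.0742,.0505],-7.4,step=40)
```

```text
pos [ 0.5991 -0.074   0.0511] yaw -7.3 tilt [ 0.021 -0.019 -1.   ] w 0.279 t 11.8 F [ 0.1  0.1 -0.9]
roll/row 0.002
[[1, -1, 0]]
```

Emit:
{"fn": "arm_command", "kwargs": {"fingers": [0.5,0.5,0.5], "translation": [[0,0,0],[0,0,0],[0,0,0]], "roll": [0,0,0]}}

```text
t: 12.18
tool_pos: [0.5999, -0.074, 0.0522]
tool_rot: [1.299, 1.115, -1.292]
wrist_force: [0.6, 0.8, -0.8]
gripper_width: 0.497
```

Emit:
{"fn": "arm_command", "kwargs": {"fingers": [0.5,0.5,0.4], "translation": [[-40,0,0],[-50,0,0],[-30,0,0]], "roll": [0,0,0]}}

```text
t: 12.55
tool_pos: [0.5948, -0.0713, 0.1719]
tool_rot: [1.297, 1.121, -1.298]
wrist_force: [-0.3, 1.2, 0.3]
gripper_width: 0.598
```

Run:
```python
from look import *
c=shot("wrist","w19");c=shot("wrist","w19")
plan([.457,.147,.17],-7.4,step=50)
```

```text
pos [ 0.5968 -0.0716  0.1737] yaw -7.3 tilt [ 0.021 -0.02  -1.   ] w 0.6 t 12.65 F [0.1 0.6 0.5]
roll/row 0.0
[[-1, -28, -33], [-1, -28, -33], [-1, -28, -33], [-1, -28, -33], [-1, -28, -33], [-1, -28, -33]]
```

View pics/w19.png

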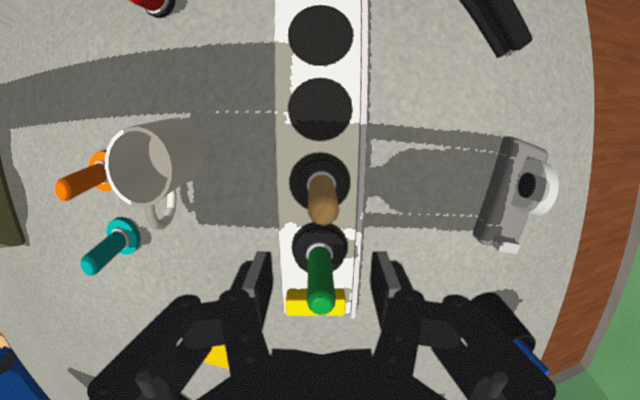

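Wood and green both stand on their discs at (320,182) and (320,245). Next is blue.

Emit:
{"fn": "arm_command", "kwargs": {"fingers": [0.2,0.2,0.2,0.2,0.2], "translation": [[0,-7,-40],[0,-11,-58],[0,-11,-58],[0,-11,-58],[0,-11,-58]], "roll": [0,0,0,0,0]}}

```text
t: 13.28
tool_pos: [0.5808, 0.2064, 0.1632]
tool_rot: [1.303, 1.111, -1.304]
wrist_force: [0.5, -0.5, 0.4]
gripper_width: 0.801
```

Run:
```python
from look import *
plan([.572,.326,.165],-7.4,step=50)
```

```text
pos [0.5808 0.2064 0.1632] yaw -7.8 tilt [ 0.019 -0.022 -1.   ] w 0.801 t 13.275 F [ 0.5 -0.5  0.4]
roll/row -0.002
[[-2, -8, -39], [-2, -8, -39], [-2, -8, -39]]
```

Emit:
{"fn": "arm_command", "kwargs": {"fingers": [0.2,0.2,0.2], "translation": [[-2,-8,-45],[-2,-8,-40],[-2,-8,-25]], "roll": [0,0,0]}}

```text
t: 13.65
tool_pos: [0.5686, 0.3246, 0.1616]
tool_rot: [1.296, 1.115, -1.306]
wrist_force: [0.0, -0.1, 0.0]
gripper_width: 0.799
```

Run:
```python
from look import *
c=shot("wrist","w20");c=shot("wrist","w20"); wfind(c,"blue",[.572,.326],.075,.042)
plan([.572,.326,.09],-7.4,step=45)
```

```text
blue handle blob [308 177  28  41 675] [321.6 198.1] axis@mid [0.5705 0.3255]
  foot bbox [ 301  163   41   56 1502] circle mm 571.5 321.1 r 28.4 exp 21.0
pos [0.5682 0.3255 0.1615] yaw -7.5 tilt [ 0.013 -0.023 -1.   ] w 0.8 t 13.75 F [-0.1 -0.1 -0.4]
roll/row -0.001
[[36, 1, -1], [36, 1, -1]]
```

View pics/w20.png

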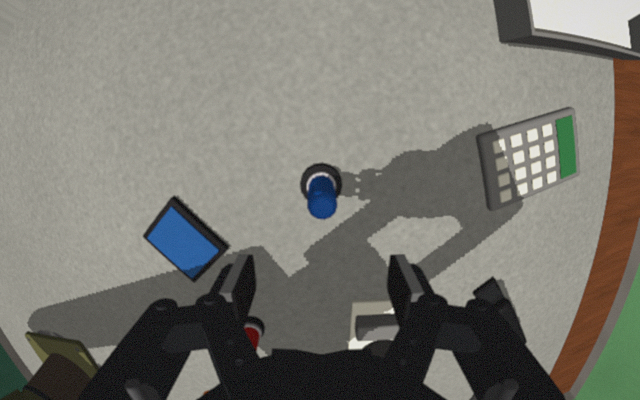

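Blue is at (321,185), in line with the fingers, at about (0.571, 0.326), which agrees with the overview.

Emit:
{"fn": "arm_command", "kwargs": {"fingers": [0.2,0.2,0.2], "translation": [[25,2,-1],[45,0,0],[25,-2,0]], "roll": [0,0,0]}}

```text
t: 14.12
tool_pos: [0.571, 0.3228, 0.0645]
tool_rot: [1.296, 1.115, -1.301]
wrist_force: [0.7, -0.1, -0.8]
gripper_width: 0.802
```

Run:
```python
from look import *
c=shot("wrist","w21");c=shot("wrist","w21"); wfind(c,"blue",[.572,.326],.075,.042)
plan([.571,.3265,.028],-7.4,step=45)
for p in [(.571,.3265)]:
    for z,r in ((0,.021),(.012,.021),(.016,.014),(.069,.0125)):
        print(p,z,[wproj(c,[p[0]+r*a,p[1]+r*b,z]).round(0) for a,b in ((0,1),(0,-1),(1,0),(-1,0))])
cv2.imwrite("pics/w21c.png",cv2.resize(np.clip(c["frame"][165:365,240:400].astype(int)*1,0,255).astype(np.uint8),None,fx=3,fy=3,interpolation=cv2.INTER_CUBIC)[:,:,::-1])
```

```text
blue handle blob [ 299  206   46   78 1974] [320.9 246.5] axis@mid [0.5704 0.3243]
  foot bbox [ 289  185   62   99 4246] circle mm 568.3 313.5 r 37.5 exp 21.0
pos [0.5694 0.3221 0.0633] yaw -7.5 tilt [ 0.012 -0.025 -1.   ] w 0.803 t 14.225 F [-0.6  0.5  0.1]
roll/row -0.001
[[35, 0, -5]]
(0.571, 0.3265) 0 [array([316., 185.]), array([324., 240.]), array([350., 210.]), array([291., 217.])]
(0.571, 0.3265) 0.012 [array([316., 190.]), array([325., 248.]), array([352., 216.]), array([290., 224.])]
(0.571, 0.3265) 0.016 [array([318., 202.]), array([323., 241.]), array([342., 220.]), array([300., 225.])]
(0.571, 0.3265) 0.069 [array([319., 242.]), array([325., 285.]), array([347., 261.]), array([297., 267.])]
```

View pics/w21c.png

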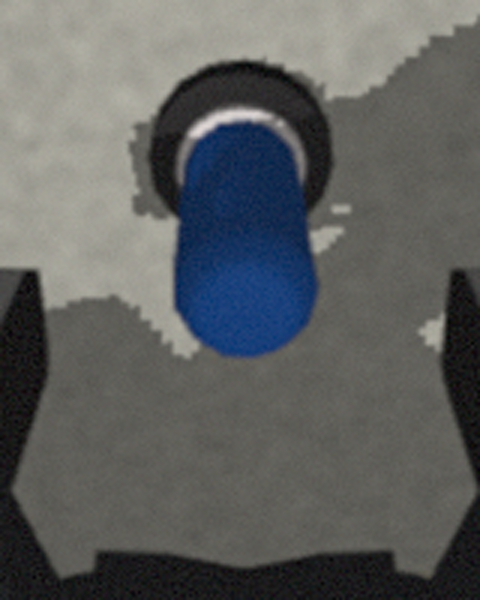

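Emit:
{"fn": "arm_command", "kwargs": {"fingers": [0.2,0.2], "translation": [[17,1,-3],[15,-1,-2]], "roll": [0,0]}}

```text
t: 14.48
tool_pos: [0.5728, 0.3261, 0.0317]
tool_rot: [1.297, 1.114, -1.303]
wrist_force: [-1.7, -0.8, 0.3]
gripper_width: 0.797
```

Run:
```python
from look import *
c=shot("wrist","w22");c=shot("wrist","w22")
plan([.571,.3262,.028],-7.4,step=45)
```

```text
pos [0.5715 0.3259 0.0307] yaw -7.5 tilt [ 0.014 -0.025 -1.   ] w 0.797 t 14.575 F [-0.4  0.5  0.5]
roll/row -0.002
[[3, -1, 0]]
```

Emit:
{"fn": "arm_command", "kwargs": {"fingers": [1,1,1,1,1], "translation": [[1,0,0],[0,0,0],[0,0,0],[0,0,0],[0,0,0]], "roll": [0,0,0,0,0]}}

```text
t: 15.2
tool_pos: [0.5728, 0.3267, 0.0318]
tool_rot: [1.297, 1.114, -1.301]
wrist_force: [0.1, 0.6, -0.2]
gripper_width: 0.279
```

Run:
```python
from look import *
c=shot("wrist","w23");plan([.6085,-.0014,.12],-7.4,step=45)
for p in [c["pos"][:2]]:
    for z,r in ((0,.021),(.012,.021),(.016,.014),(.069,.0125)):
        print(p,z,[wproj(c,[p[0]+r*a,p[1]+r*b,z]).round(0) for a,b in ((0,1),(0,-1),(1,0),(-1,0))])
cv2.imwrite("pics/w23c.png",cv2.resize(np.clip(c["frame"][165:365,240:400].astype(int)*2,0,255).astype(np.uint8),None,fx=3,fy=3,interpolation=cv2.INTER_CUBIC)[:,:,::-1])
```

```text
pos [0.5728 0.3267 0.0318] yaw -7.5 tilt [ 0.017 -0.023 -1.   ] w 0.282 t 15.25 F [-0.9 -0.  -0.7]
roll/row -0.0
[[-10, 10, 40], [-10, 10, 40], [-10, 10, 40], [-10, 10, 40], [-10, 10, 40], [-10, 10, 40], [-10, 10, 40], [-10, 10, 40]]
[0.57275922 0.32671643] 0 [array([314., 207.]), array([323., 267.]), array([352., 234.]), array([285., 243.])]
[0.57275922 0.32671643] 0.012 [array([314., 214.]), array([323., 277.]), array([355., 243.]), array([284., 252.])]
[0.57275922 0.32671643] 0.016 [array([316., 229.]), array([322., 271.]), array([343., 248.]), array([295., 254.])]
[0.57275922 0.32671643] 0.069 [array([317., 286.]), array([324., 331.]), array([350., 306.]), array([292., 313.])]
```

View pics/w23c.png

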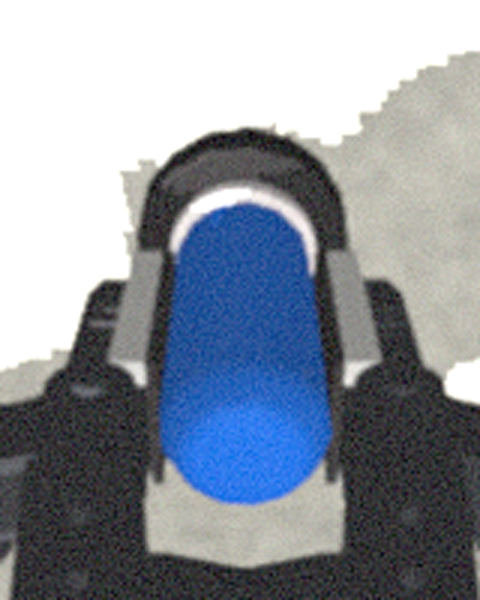

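Emit:
{"fn": "arm_command", "kwargs": {"fingers": [1,1,1], "translation": [[-30,0,0],[-45,2,15],[0,6,45]], "roll": [0,0,0]}}

```text
t: 15.62
tool_pos: [0.5721, 0.2696, 0.1091]
tool_rot: [1.294, 1.116, -1.298]
wrist_force: [-0.1, -0.5, -1.1]
gripper_width: 0.28
```

Run:
```python
from look import *
plan([.6085,-.000,.11],-7.4,step=55)
```

```text
pos [0.5721 0.2696 0.1091] yaw -7.3 tilt [ 0.017 -0.023 -1.   ] w 0.28 t 15.625 F [-0.1 -0.5 -1.1]
roll/row 0.001
[[1, 14, 53], [1, 14, 53], [1, 14, 53], [1, 14, 53], [1, 14, 53]]
```

Emit:
{"fn": "arm_command", "kwargs": {"fingers": [1,1,1,1,1], "translation": [[0,15,55],[0,15,57],[0,14,55],[0,14,50],[0,10,30]], "roll": [0,0,0,0,0]}}

```text
t: 16.25
tool_pos: [0.6094, 0.0087, 0.1174]
tool_rot: [1.294, 1.115, -1.293]
wrist_force: [0.2, 0.3, -0.2]
gripper_width: 0.282
```

Run:
```python
from look import *
c=shot("wrist","w24");c=shot("wrist","w24");discs(c)
plan([.6085,-.000,.06],-7.4,step=55)
```

```text
disc [278, 77, 78, 75, 4616] (array([0.6193, 0.0753]), np.float64(0.0304))
pos [0.6103 0.0076 0.1175] yaw -7.2 tilt [ 0.022 -0.024 -0.999] w 0.281 t 16.35 F [ 0.1  0.5 -1.1]
roll/row 0.002
[[29, -1, 3], [29, -1, 3]]
```

View pics/w24.png

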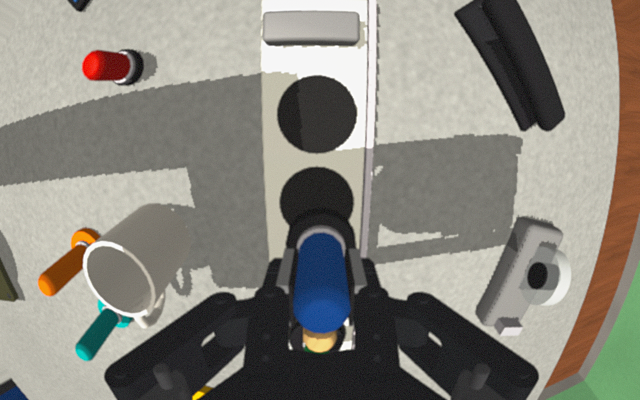

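Emit:
{"fn": "arm_command", "kwargs": {"fingers": [1,1], "translation": [[22,-1,4],[30,-1,3]], "roll": [0,0]}}

```text
t: 16.6
tool_pos: [0.6112, -0.0003, 0.0674]
tool_rot: [1.3, 1.107, -1.29]
wrist_force: [0.1, -0.0, -0.6]
gripper_width: 0.276
```

Run:
```python
from look import *
c=shot("wrist","w25");c=shot("wrist","w25");discs(c)
plan([.6085,0.0003,.0425],-7.4,step=55)
```

```text
disc [271, 61, 100, 98, 7662] (array([0.6193, 0.0753]), np.float64(0.0307))
pos [ 6.075e-01 -1.000e-04  6.420e-02] yaw -7.3 tilt [ 0.02  -0.023 -1.   ] w 0.276 t 16.7 F [-0.8 -0.2 -1.1]
roll/row 0.002
[[22, 0, -1]]
```

Emit:
{"fn": "arm_command", "kwargs": {"fingers": [1], "translation": [[14,0,0]], "roll": [0]}}

```text
t: 16.82
tool_pos: [0.6092, 0.0002, 0.0512]
tool_rot: [1.297, 1.112, -1.294]
wrist_force: [0.5, -1.0, -1.3]
gripper_width: 0.281
```

```bash
cat >> h.py <<'E'
def gap(c,zs,r):
    g=cv2.cvtColor(c["frame"],cv2.COLOR_RGB2GRAY); print("profile from 165:",g[165:235,316:323].mean(1).round(0).astype(int).tolist())
    cv2.imwrite("pics/gap.png",cv2.resize(np.clip(c["frame"][155:355,240:400].astype(int)*3,0,255).astype(np.uint8),None,fx=3,fy=3,interpolation=cv2.INTER_CUBIC)[:,:,::-1])
E
python3 - <<'E'
from look import *
c=shot("wrist","w26");c=shot("wrist","w26");discs(c)
plan([.6085,0.0003,.0425],-7.4,step=55);gap(c,0,0)
E
```

```text
disc [270, 59, 108, 106, 8972] (array([0.6194, 0.0753]), np.float64(0.0308))
pos [6.066e-01 3.000e-04 4.900e-02] yaw -7.3 tilt [ 0.017 -0.023 -1.   ] w 0.278 t 16.925 F [-0.8 -0.2 -1.3]
roll/row 0.002
[[7, 2, 0]]
profile from 165: [82, 145, 193, 199, 197, 197, 196, 197, 196, 197, 196, 196, 196, 196, 196, 197, 197, 197, 170, 105, 47, 33, 35, 35, 36, 36, 34, 36, 38, 38, 35, 37, 38, 37, 39, 38, 36, 36, 36, 38, 39, 36, 29, 29, 26, 26, 26, 23, 30, 32, 34, 38, 39, 37, 37, 37, 39, 37, 35, 44, 72, 90, 106, 127, 152, 157, 148, 119, 76, 51]
```

View pics/gap.png

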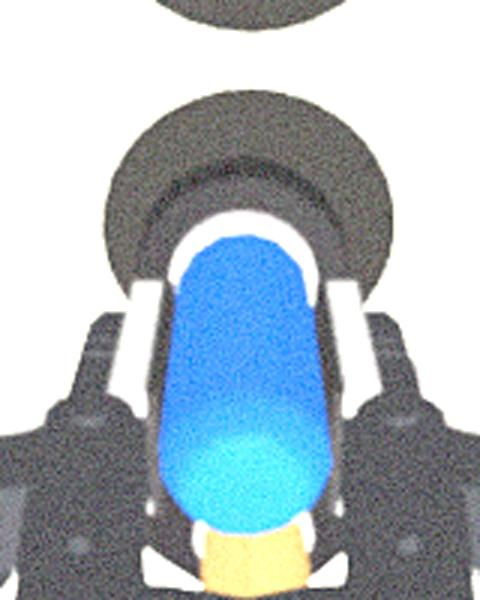

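Emit:
{"fn": "arm_command", "kwargs": {"fingers": [1], "translation": [[6,2,-1]], "roll": [0]}}

```text
t: 17.05
tool_pos: [0.6096, 0.0013, 0.0437]
tool_rot: [1.295, 1.116, -1.297]
wrist_force: [0.0, 0.5, -1.7]
gripper_width: 0.284
```

Run:
```python
from look import *
c=shot("wrist","w27");c=shot("wrist","w27");discs(c)
plan([.6085,0.0003,.0425],-7.4,step=55);gap(c,0,0)
```

```text
disc [264, 60, 112, 110, 9588] (array([0.6194, 0.0753]), np.float64(0.0308))
pos [0.6091 0.0012 0.0429] yaw -7.2 tilt [ 0.017 -0.023 -1.   ] w 0.277 t 17.15 F [-0.2  0.4 -0.7]
roll/row 0.003
[[0, 0, 1]]
profile from 165: [36, 34, 36, 35, 41, 90, 155, 193, 199, 196, 196, 197, 195, 196, 196, 196, 197, 196, 195, 196, 197, 198, 193, 162, 87, 38, 32, 36, 36, 34, 37, 36, 34, 38, 38, 35, 37, 37, 35, 38, 39, 38, 32, 26, 28, 25, 26, 25, 27, 34, 35, 40, 37, 37, 36, 38, 39, 36, 35, 45, 71, 90, 104, 126, 152, 157, 149, 121, 75, 50]
```

View pics/gap.png

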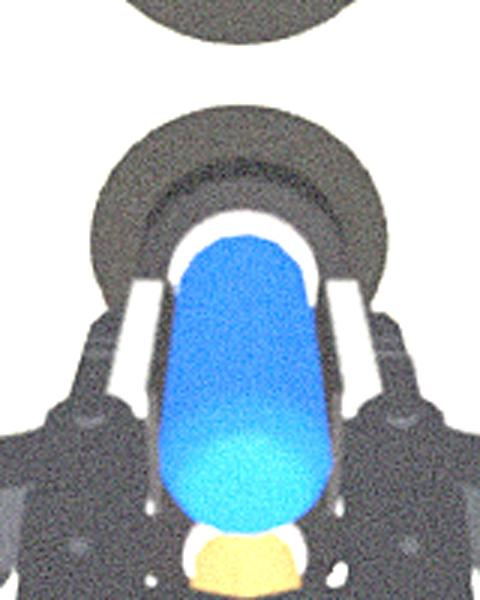

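Emit:
{"fn": "arm_command", "kwargs": {"fingers": [1], "translation": [[1,-1,0]], "roll": [0]}}

```text
t: 17.27
tool_pos: [0.6086, 0.0015, 0.0422]
tool_rot: [1.294, 1.116, -1.297]
wrist_force: [0.0, -0.1, -0.9]
gripper_width: 0.284
```

Run:
```python
from look import *
c=shot("wrist","w28")
c=shot("wrist","w28")
plan([.6085,0.0007,.0425],-7.4,step=55)
```

```text
pos [0.6081 0.0014 0.042 ] yaw -7.2 tilt [ 0.017 -0.023 -1.   ] w 0.284 t 17.375 F [-0.9 -0.4 -0.7]
roll/row 0.003
[[0, 0, 1]]
```

Emit:
{"fn": "arm_command", "kwargs": {"fingers": [0.5,0.5,0.5], "translation": [[0,0,0],[0,0,0],[0,0,0]], "roll": [0,0,0]}}

```text
t: 17.75
tool_pos: [0.6088, 0.0013, 0.043]
tool_rot: [1.295, 1.115, -1.296]
wrist_force: [-0.3, -0.3, -0.0]
gripper_width: 0.499
```

Emit:
{"fn": "arm_command", "kwargs": {"fingers": [0.5,0.5,0.4], "translation": [[-40,0,0],[-50,0,0],[-30,0,0]], "roll": [0,0,0]}}

```text
t: 18.12
tool_pos: [0.6043, 0.004, 0.1627]
tool_rot: [1.292, 1.121, -1.303]
wrist_force: [0.2, 0.4, -0.2]
gripper_width: 0.601
```

Run:
```python
from look import *
c=shot("wrist","w29");c=shot("wrist","w29")
plan([.457,.147,.15],-7.4,step=50)
```

```text
pos [0.6063 0.0039 0.1646] yaw -7.3 tilt [ 0.017 -0.023 -1.   ] w 0.602 t 18.225 F [ 0.6 -0.4  0.4]
roll/row 0.0
[[2, -33, -25], [2, -33, -25], [2, -33, -25], [2, -33, -25], [2, -33, -25]]
```

View pics/w29.png

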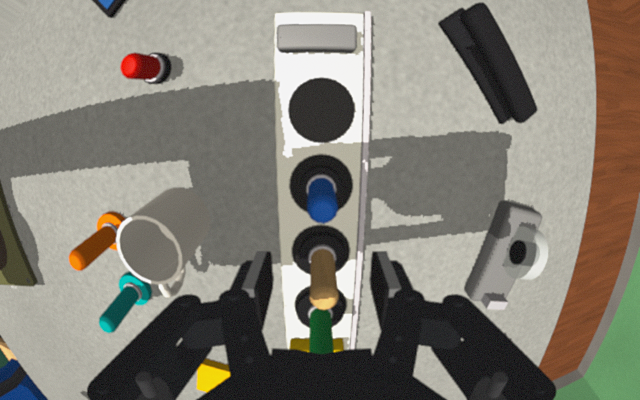

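Blue stands on place_2 at (321,187), with wood at (322,255) and green at (320,310) behind it. Next is red, at (155,68) in this view. It is far from the mug.

Emit:
{"fn": "arm_command", "kwargs": {"fingers": [0.2,0.2,0.2,0.2,0.2], "translation": [[0,-28,-21],[2,-38,-29],[2,-38,-29],[2,-34,-26],[2,-25,-18]], "roll": [0,0,0,0,0]}}

```text
t: 18.85
tool_pos: [0.4568, 0.1478, 0.1463]
tool_rot: [1.297, 1.115, -1.303]
wrist_force: [-0.0, 0.7, 0.1]
gripper_width: 0.797
```

Run:
```python
from look import *
c=shot("wrist","w30");c=shot("wrist","w30"); wfind(c,"red",[.457,.147],.06,.034)
plan([.457,.147,.07],-7.4,step=50)
```

```text
red handle blob [310 181  28  36 592] [323.2 201.6] axis@mid [0.4564 0.1464]
  foot bbox [ 305  169   36   49 1178] circle mm 455.1 145.5 r 23.7 exp 17.0
pos [0.4548 0.1481 0.1459] yaw -7.4 tilt [ 0.012 -0.024 -1.   ] w 0.799 t 18.95 F [ 0.2 -0.2 -0.9]
roll/row -0.0
[[38, 1, 0], [38, 1, 0]]
```

View pics/w30.png

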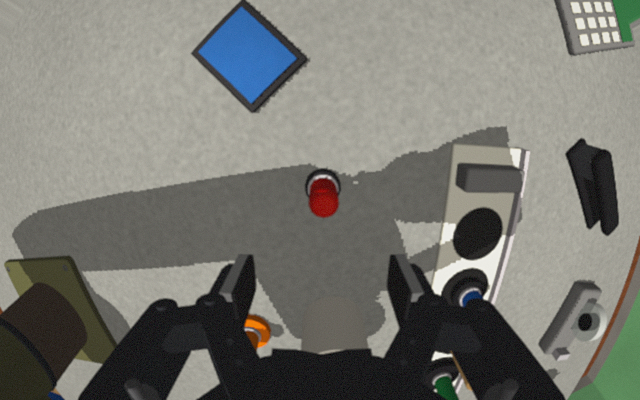

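Emit:
{"fn": "arm_command", "kwargs": {"fingers": [0.2,0.2,0.2], "translation": [[25,2,0],[40,0,0],[20,-2,0]], "roll": [0,0,0]}}

```text
t: 19.32
tool_pos: [0.4595, 0.1461, 0.0595]
tool_rot: [1.296, 1.114, -1.297]
wrist_force: [-1.0, 0.5, -1.3]
gripper_width: 0.8
```

Run:
```python
from look import *
c=shot("wrist","w31");c=shot("wrist","w31"); wfind(c,"red",[.457,.147],.06,.034)
plan([.4565,.1465,.021],-7.4,step=50)
for p in [(.4565,.1465)]:
    for z,r in ((0,.017),(.012,.017),(.016,.014),(.054,.0125)):
        print(p,z,[wproj(c,[p[0]+r*a,p[1]+r*b,z]).round(0) for a,b in ((0,1),(0,-1),(1,0),(-1,0))])
cv2.imwrite("pics/w31c.png",cv2.resize(np.clip(c["frame"][165:365,240:400].astype(int)*2,0,255).astype(np.uint8),None,fx=3,fy=3,interpolation=cv2.INTER_CUBIC)[:,:,::-1])
```

```text
red handle blob [ 294  233   45   41 1225] [316.2 253.4] axis@mid [0.4559 0.142 ]
  foot bbox [ 291  194   51   79 2844] circle mm 456.1 141.3 r 29.1 exp 17.0
pos [0.4582 0.1458 0.0591] yaw -7.3 tilt [ 0.016 -0.024 -1.   ] w 0.804 t 19.425 F [-1.2 -0.6  0.3]
roll/row 0.001
[[38, -3, -1]]
(0.4565, 0.1465) 0 [array([313., 198.]), array([319., 243.]), array([340., 218.]), array([292., 224.])]
(0.4565, 0.1465) 0.012 [array([313., 204.]), array([319., 251.]), array([342., 225.]), array([291., 231.])]
(0.4565, 0.1465) 0.016 [array([313., 211.]), array([319., 250.]), array([338., 228.]), array([295., 233.])]
(0.4565, 0.1465) 0.054 [array([313., 240.]), array([319., 279.]), array([339., 258.]), array([293., 263.])]
```

View pics/w31c.png

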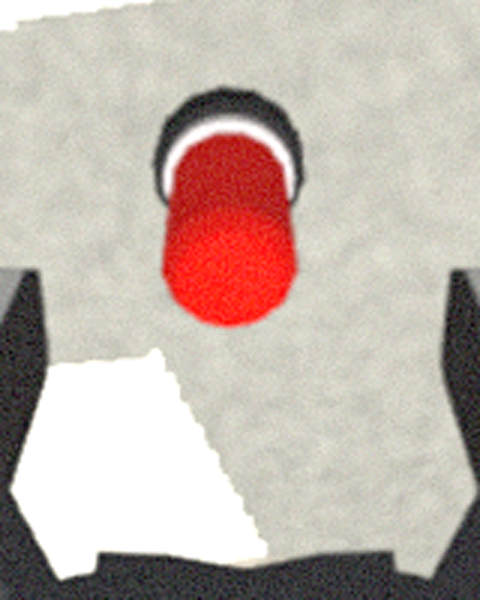

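Emit:
{"fn": "arm_command", "kwargs": {"fingers": [0.2,0.2], "translation": [[19,-1,-2],[16,-2,-1]], "roll": [0,0]}}

```text
t: 19.68
tool_pos: [0.4595, 0.148, 0.0247]
tool_rot: [1.297, 1.113, -1.297]
wrist_force: [-0.5, -0.3, 0.5]
gripper_width: 0.798
```

Run:
```python
from look import *
c=shot("wrist","w32");c=shot("wrist","w32"); plan([.4565,.148,.021],-7.4,step=50)
```

```text
pos [0.4583 0.1478 0.024 ] yaw -7.4 tilt [ 0.018 -0.024 -1.   ] w 0.799 t 19.775 F [-0.4 -0.3 -0.3]
roll/row 0.0
[[3, -2, 0]]
```

Emit:
{"fn": "arm_command", "kwargs": {"fingers": [0.2], "translation": [[4,-2,0]], "roll": [0]}}

```text
t: 19.9
tool_pos: [0.4576, 0.148, 0.0206]
tool_rot: [1.297, 1.113, -1.298]
wrist_force: [0.6, 0.6, 0.9]
gripper_width: 0.801
```

Run:
```python
from look import *
c=shot("wrist","w32");c=shot("wrist","w32"); plan([.4565,.148,.021],-7.4,step=50)
```

```text
pos [0.4566 0.1478 0.0203] yaw -7.4 tilt [ 0.018 -0.024 -1.   ] w 0.798 t 20.0 F [-0.3 -0.2  0. ]
roll/row 0.0
[[-1, 0, 0]]
```

Emit:
{"fn": "arm_command", "kwargs": {"fingers": [1,1,1,1,1], "translation": [[1,0,0],[0,0,0],[0,0,0],[0,0,0],[0,0,0]], "roll": [0,0,0,0,0]}}

```text
t: 20.62
tool_pos: [0.4574, 0.1481, 0.0209]
tool_rot: [1.297, 1.113, -1.297]
wrist_force: [-0.2, -0.9, -0.5]
gripper_width: 0.273
```

Run:
```python
from look import *
c=shot("wrist","w33"); plan([.6185,.074,.1],-7.4,step=50)
for p in [c["pos"][:2]]:
    for z,r in ((0,.017),(.012,.017),(.016,.014),(.054,.0125)):
        print(p,z,[wproj(c,[p[0]+r*a,p[1]+r*b,z]).round(0) for a,b in ((0,1),(0,-1),(1,0),(-1,0))])
cv2.imwrite("pics/w33c.png",cv2.resize(np.clip(c["frame"][165:365,240:400].astype(int)*2,0,255).astype(np.uint8),None,fx=3,fy=3,interpolation=cv2.INTER_CUBIC)[:,:,::-1])
```

```text
pos [0.4574 0.1481 0.0209] yaw -7.4 tilt [ 0.021 -0.023 -1.   ] w 0.281 t 20.675 F [ 0.2 -0.5 -0.2]
roll/row 0.0
[[-19, 43, 14], [-19, 43, 14], [-19, 43, 14], [-19, 43, 14]]
[0.45741132 0.14806122] 0 [array([315., 220.]), array([322., 271.]), array([348., 243.]), array([290., 250.])]
[0.45741132 0.14806122] 0.012 [array([315., 229.]), array([323., 282.]), array([350., 253.]), array([289., 260.])]
[0.45741132 0.14806122] 0.016 [array([316., 237.]), array([322., 281.]), array([345., 257.]), array([294., 263.])]
[0.45741132 0.14806122] 0.054 [array([317., 280.]), array([324., 324.]), array([349., 300.]), array([292., 307.])]
```

View pics/w33c.png

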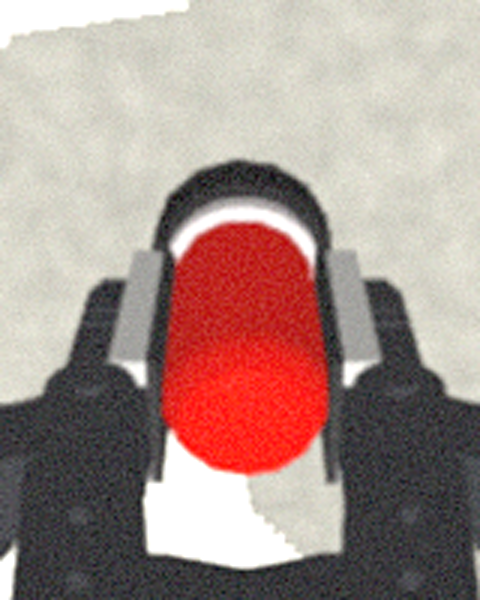

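Emit:
{"fn": "arm_command", "kwargs": {"fingers": [1,1,1], "translation": [[-30,0,0],[-42,8,2],[-5,30,10]], "roll": [0,0,0]}}

```text
t: 21.05
tool_pos: [0.489, 0.133, 0.0993]
tool_rot: [1.292, 1.118, -1.301]
wrist_force: [0.5, 0.2, -1.1]
gripper_width: 0.278
```

Run:
```python
from look import *
plan([.618,.075,.095],-7.4,step=40)
```

```text
pos [0.489  0.133  0.0993] yaw -7.3 tilt [ 0.014 -0.024 -1.   ] w 0.278 t 21.05 F [ 0.5  0.2 -1.1]
roll/row 0.001
[[2, 34, 10], [2, 34, 10], [2, 34, 10], [2, 34, 10]]
```

Emit:
{"fn": "arm_command", "kwargs": {"fingers": [1,1,1,1], "translation": [[0,38,11],[0,36,10],[0,34,10],[0,22,8]], "roll": [0,0,0,0]}}

```text
t: 21.55
tool_pos: [0.6172, 0.0763, 0.1037]
tool_rot: [1.293, 1.117, -1.298]
wrist_force: [-0.5, -0.6, 0.5]
gripper_width: 0.279
```

Run:
```python
from look import *
c=shot("wrist","w34");c=shot("wrist","w34");
plan([.618,.0745,.05],-7.4,step=30)
```

```text
pos [0.6183 0.0758 0.1037] yaw -7.3 tilt [ 0.019 -0.024 -1.   ] w 0.281 t 21.65 F [0.7 0.7 0.5]
roll/row 0.001
[[27, -1, 0], [27, -1, 0]]
```

View pics/w34.png

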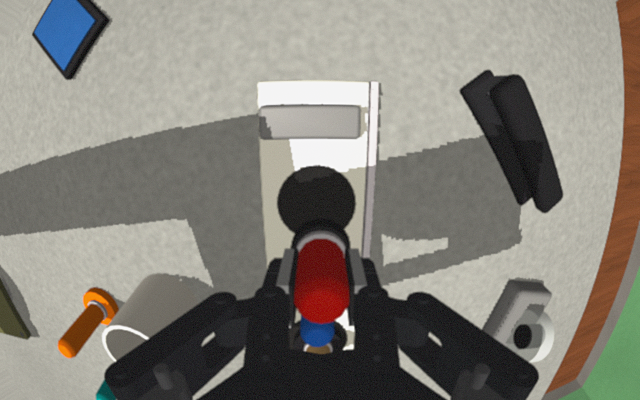

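Emit:
{"fn": "arm_command", "kwargs": {"fingers": [1,1], "translation": [[20,-1,0],[26,-1,0]], "roll": [0,0]}}

```text
t: 21.9
tool_pos: [0.6172, 0.0756, 0.0582]
tool_rot: [1.296, 1.113, -1.296]
wrist_force: [0.5, 0.9, -1.3]
gripper_width: 0.276
```

Run:
```python
from look import *
c=shot("wrist","w35");c=shot("wrist","w35");
plan([.618,.0745,.0315],-7.4,step=30)
```

```text
pos [0.6138 0.0754 0.0555] yaw -7.3 tilt [ 0.013 -0.024 -1.   ] w 0.279 t 22.0 F [-0.7 -0.5 -0.1]
roll/row 0.002
[[24, 4, 0]]
```

Emit:
{"fn": "arm_command", "kwargs": {"fingers": [1], "translation": [[15,5,0]], "roll": [0]}}

```text
t: 22.12
tool_pos: [0.6194, 0.0749, 0.0415]
tool_rot: [1.293, 1.117, -1.3]
wrist_force: [1.3, -0.7, -0.5]
gripper_width: 0.277
```

Run:
```python
from look import *
c=shot("wrist","w36");c=shot("wrist","w36");
plan([.618,.0745,.0315],-7.4,step=30); gap(c,0,0)
```

```text
pos [0.618  0.0745 0.0393] yaw -7.3 tilt [ 0.01  -0.024 -1.   ] w 0.277 t 22.225 F [ 0.4  0.3 -0.5]
roll/row 0.002
[[8, 0, 0]]
profile from 165: [169, 170, 169, 168, 170, 170, 169, 168, 169, 169, 169, 169, 169, 169, 169, 169, 170, 169, 169, 169, 169, 171, 169, 137, 70, 29, 29, 30, 32, 30, 33, 32, 34, 31, 32, 31, 31, 32, 33, 30, 32, 33, 33, 31, 27, 32, 31, 28, 29, 32, 33, 31, 31, 26, 21, 23, 22, 24, 19, 22, 27, 27, 33, 31, 33, 52, 73, 84, 97, 118]
```

View pics/gap.png

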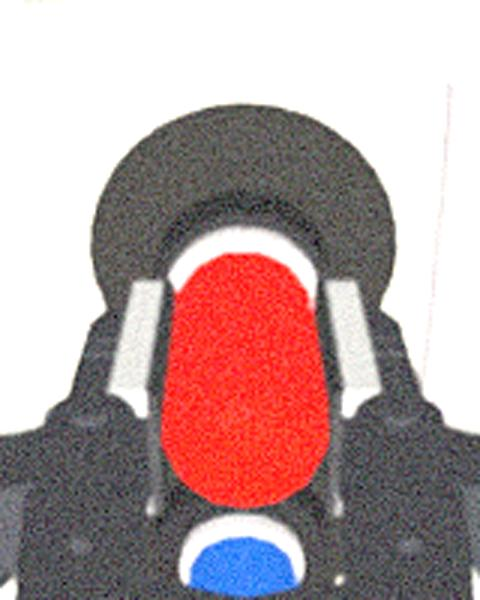

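Emit:
{"fn": "arm_command", "kwargs": {"fingers": [1], "translation": [[7,0,0]], "roll": [0]}}

```text
t: 22.35
tool_pos: [0.6189, 0.0745, 0.0328]
tool_rot: [1.291, 1.119, -1.303]
wrist_force: [0.6, 0.1, -0.5]
gripper_width: 0.28
```

Run:
```python
from look import *
c=shot("wrist","w37");c=shot("wrist","w37");
plan([.618,.0745,.0315],-7.4,step=30); gap(c,0,0)
```

```text
pos [0.6176 0.0744 0.0317] yaw -7.3 tilt [ 0.009 -0.024 -1.   ] w 0.283 t 22.45 F [-0.2 -0.7 -0.3]
roll/row 0.002
[[0, 0, 0]]
profile from 165: [169, 169, 169, 168, 169, 169, 170, 168, 168, 168, 168, 168, 167, 169, 169, 168, 168, 169, 168, 169, 168, 168, 168, 169, 169, 169, 156, 105, 50, 27, 29, 31, 32, 30, 31, 33, 32, 32, 32, 32, 31, 32, 32, 29, 30, 31, 31, 30, 31, 31, 30, 32, 28, 26, 24, 24, 18, 25, 22, 20, 21, 31, 33, 32, 32, 49, 74, 85, 97, 117]
```

View pics/gap.png

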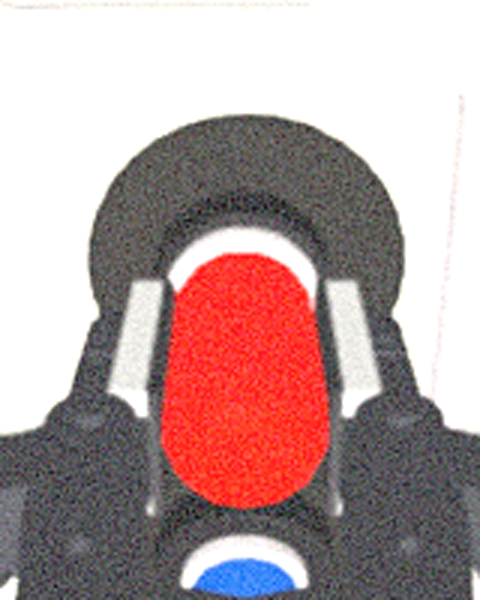

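Emit:
{"fn": "arm_command", "kwargs": {"fingers": [1], "translation": [[0,1,0]], "roll": [0]}}

```text
t: 22.58
tool_pos: [0.6187, 0.0743, 0.032]
tool_rot: [1.29, 1.121, -1.305]
wrist_force: [-0.0, -0.5, -0.3]
gripper_width: 0.276
```

Run:
```python
from look import *
c=shot("wrist","w37");c=shot("wrist","w37");
plan([.618,.0745,.0315],-7.4,step=30)
```

```text
pos [0.619  0.0742 0.0321] yaw -7.3 tilt [ 0.01  -0.024 -1.   ] w 0.278 t 22.675 F [-0.4  0.1  0.3]
roll/row 0.002
[[1, -1, 0]]
```

Emit:
{"fn": "arm_command", "kwargs": {"fingers": [0.5,0.5,0.5], "translation": [[0,0,0],[0,0,0],[0,0,0]], "roll": [0,0,0]}}

```text
t: 23.05
tool_pos: [0.6197, 0.0743, 0.033]
tool_rot: [1.291, 1.119, -1.303]
wrist_force: [-0.3, -0.0, -0.0]
gripper_width: 0.499
```

Emit:
{"fn": "arm_command", "kwargs": {"fingers": [0.5,0.5,0.4,0.2], "translation": [[-40,0,0],[-55,0,0],[-55,0,0],[-40,0,0]], "roll": [0,0,0,0]}}

```text
t: 23.55
tool_pos: [0.6147, 0.0786, 0.2236]
tool_rot: [1.285, 1.126, -1.312]
wrist_force: [0.4, 0.6, -0.6]
gripper_width: 0.785
```

Run:
```python
from look import *
c=shot("wrist","w38");c=shot("wrist","w38"); plan([.45,.35,.25],-7.4,step=50)
```

```text
pos [0.6177 0.0789 0.227 ] yaw -7.3 tilt [ 0.01  -0.024 -1.   ] w 0.795 t 23.65 F [0.4 0.  0.4]
roll/row 0.0
[[-4, -29, -35], [-4, -29, -35], [-4, -29, -35], [-4, -29, -35], [-4, -29, -35], [-4, -29, -35], [-4, -29, -35]]
```

View pics/w38.png

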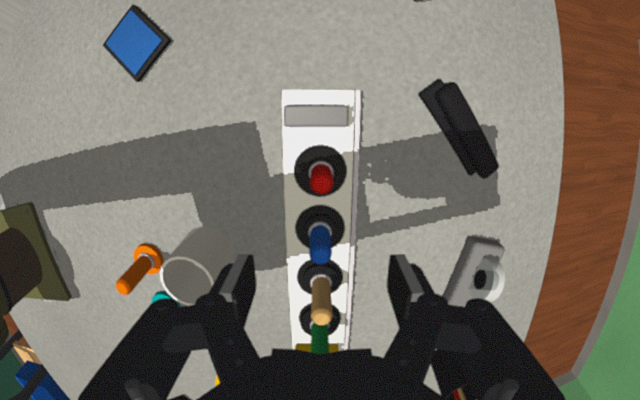

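All four stamps stand in order: red (320,172), blue (320,230), wood (321,278), green (320,318). I'll back off so the overview cameras can see them.

Emit:
{"fn": "arm_command", "kwargs": {"fingers": [0.2,0.2,0.2,0.2,0.2], "translation": [[-4,-25,-40],[-4,-30,-45],[-4,-30,-50],[-4,-30,-50],[-4,-30,-50]], "roll": [0,0,0,0,0]}}

```text
t: 24.28
tool_pos: [0.5023, 0.3327, 0.2364]
tool_rot: [1.294, 1.114, -1.313]
wrist_force: [0.5, 0.8, 0.4]
gripper_width: 0.8
```

Emit:
{"fn": "arm_command", "kwargs": {"fingers": [0.2,0.2,0.2], "translation": [[-4,-15,-50],[-4,-15,-50],[0,0,-20]], "roll": [0,0,0]}}

```text
t: 24.65
tool_pos: [0.4839, 0.4611, 0.2379]
tool_rot: [1.288, 1.117, -1.314]
wrist_force: [0.1, -0.7, 0.3]
gripper_width: 0.798
```

Run:
```python
from look import *
for n in ("top","scene"): shot(n,n+"9")
t=load("top9")["frame"];s=load("scene9")["frame"]
a=cv2.resize(t[130:310,240:450],(700,600),interpolation=cv2.INTER_CUBIC)
b=cv2.resize(s[100:300,170:400],(690,600),interpolation=cv2.INTER_CUBIC)
cv2.imwrite("pics/v9t.png",np.clip(a[:,:,::-1].astype(int)*1.6,0,255));cv2.imwrite("pics/v9s.png",np.clip(b[:,:,::-1].astype(int)*1.3,0,255))
plan([.45,.35,.25])
```

```text
pos [0.485  0.46   0.2373] yaw -7.6 tilt [ 0.005 -0.03  -1.   ] w 0.802 t 24.75 F [ 0.2 -1.3 -0.4]
roll/row 0.0
[[-5, -10, 57], [-5, -10, 57]][ WARN:0@1.904] global loadsave.cpp:1063 imwrite_ Unsupported depth image for selected encoder is fallbacked to CV_8U.
```

View pics/v9t.png

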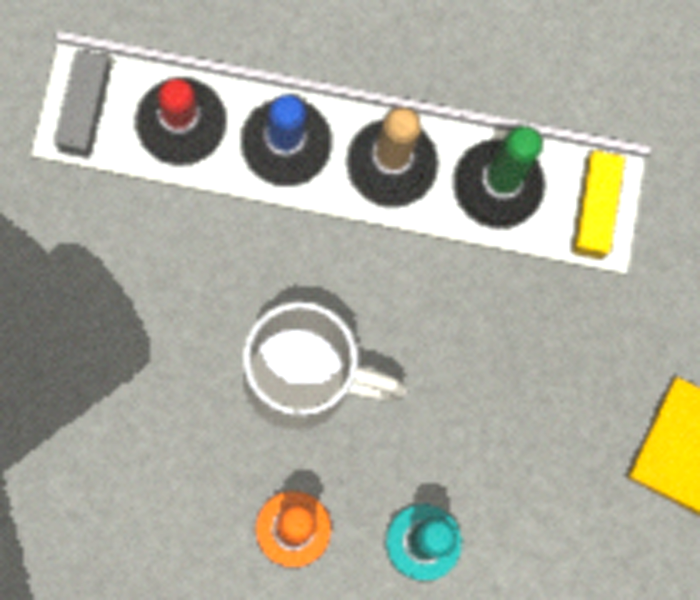

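View pics/v9s.png

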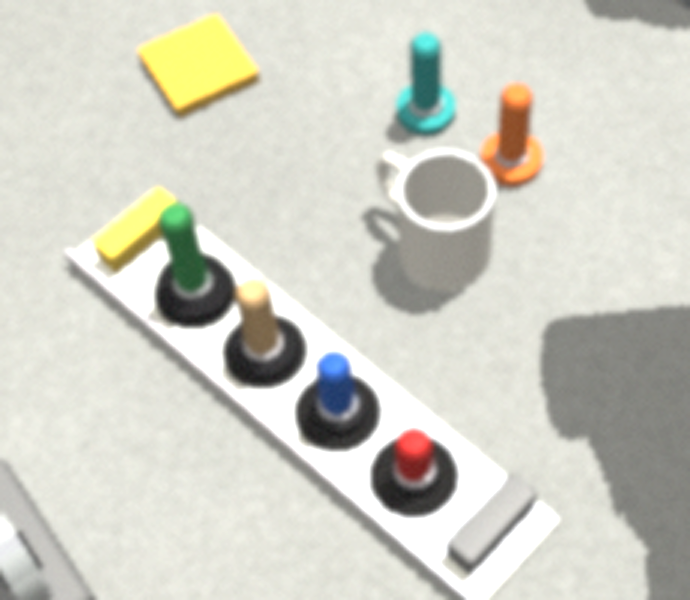

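Everything is in order and upright, and the mug looks undisturbed. I'll check the centring and the mug numerically.

Run:
```python
from h import *
t=load("top9"); s=load("scene9")
D={"red":(.618,.073,.06),"blue":(.6085,-.0014,.075),"wood":(.5988,-.0758,.09),"green":(.589,-.1501,.105)}
for k,(x,y,h) in D.items():
    zt=.01+(.016+h)/2; r=[]
    for c in (t,s):
        lo,hi=COL[k]; q=proj(c,[x,y,zt]); bs=[b for b in blobs(c["frame"],lo,hi) if b[0][4]<600]
        b=min(bs,key=lambda b:np.hypot(*(np.array(b[1])-q))); r.append(((cast(c,*b[1],zt)[:2]-[x,y])*1000).round(1))
    # bias of same method at start is a few mm per view; report both & the bottom-collar ray
    print(k,"top",r[0],"scene",r[1],"mean",(r[0]+r[1])/2)
a=load("top0")["frame"].astype(int);b=t["frame"].astype(int)
def mug(c):
    hsv=cv2.cvtColor(c[190:300,290:375],cv2.COLOR_RGB2HSV); m=cv2.inRange(hsv,np.array([0,0,135]),np.array([180,60,255]))
    n,l,st,ce=cv2.connectedComponentsWithStats(m); i=1+np.argmax(st[1:,4]); return st[i],ce[i]
print(mug(load("top0")["frame"]),mug(t["frame"]))
```

```text
red top [6.6 1.9] scene [-3.7 -1.9] mean [1.45 0.  ]
blue top [6.9 0.2] scene [-1.1  1. ] mean [2.9 0.6]
wood top [2.7 0.8] scene [0.2 0.2] mean [1.45 0.5 ]
green top [ 2.1 -3. ] scene [-2.4 -2.1] mean [-0.15 -2.55]
(array([ 29,   0,  56,  12, 314], dtype=int32), array([64.84076433,  3.60828025])) (array([ 29,   0,  56,  12, 312], dtype=int32), array([64.82371795,  3.61858974]))
```

Run:
```python
from h import *
a=load("top0")["frame"];b=load("top9")["frame"]
def mug(c):
    g=cv2.cvtColor(c,cv2.COLOR_RGB2GRAY)[212:265,300:366]; m=(g>130).astype(np.uint8)
    n,l,st,ce=cv2.connectedComponentsWithStats(m); return [(st[i].tolist(),ce[i].round(1).tolist()) for i in range(1,n) if st[i][4]>60]
print(mug(a),mug(b))
from cell import arm
print(arm.sign_off()); print(arm.state()["t"])
```

```text
[([13, 9, 47, 33, 263], [36.4, 27.9]), ([18, 17, 24, 16, 291], [29.8, 24.7])] [([13, 9, 47, 33, 254], [36.2, 28.0]), ([18, 17, 24, 16, 289], [29.7, 24.7])]
the job is handed in; nothing more can be done
None
the job is handed in; nothing more can be done
```

The four stamps stand upright on the rail in height order: green next to the yellow block (place_4), then wood, blue and red (place_3, place_2, place_1). I left the orange and turquoise lookalikes alone and handed the job in at about 25 s of the 96 s allowed.

- **Order and upright:** the last top and scene pictures, taken with the gripper clear, show all four standing in the right order.
- **Mug:** its rim and handle are at the same pixels as at the start, within about 0.2 px.
- **Centring:** at placing, the wrist camera put each foot within about 1–2 mm of its disc's centre.
- **Disagreement:** the final check from the overview cameras reads a little looser. The two views differ by up to about 10 mm across the row for a single handle. Averaged, green reads 2.6 mm off along the row and blue 2.9 mm off across it. I put this down to bias in averaging the coloured pixels, and made no correction.
- **Forces:** the wrist force read about 2 N or less at every reading I took; joint speeds were not checked.

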